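# Fit a new scale cartridge in the desk humidifier

## Task

The emptied desk humidifier needs its new scale cartridge. Press the child-safe lid down firmly and turn it anticlockwise to open it, lay it grip-up on the desk, and stand the cartridge upright inside the ring on the floor of the pot. Then put the lid back, turn it until its lugs drop into the notches, press and turn it clockwise until it is locked, and leave the other things on the desk where they are.

Things in the scene. Friction and masses are not known exactly. Their poses are not given: they have to be found in the camera images.
- mouth (a point): Centre of the round mouth of the desk humidifier (white pot 148 mm across, fixed, dial on its -x side), level with the rim top, 148 mm above the desk; z up. The rim is 140 mm across; an inward lip 5 mm thick, flush with its top, leaves an opening 92 mm across with two opposite notches. With the lid locked, the lid's x axis lies along this x axis, either way round.
- notch (a point): Middle of one of the two notches in the lip, at the lip's top, 50 mm from the mouth's axis, 50 degrees anticlockwise (seen from above) from the mouth's x axis; the other lies opposite. Each is 20 mm wide and reaches 55 mm from the axis. This x axis points outward. The lid's 16 mm lugs pass within about 2 degrees either way of it.
- pot_floor (a point): Centre of the pot's flat floor, 88 mm below the rim top; z up. The room inside is 128 mm across or more under the lip. A steel ring 60 mm across inside, 68 outside and 6 mm high, centred here, keeps the cartridge in the middle; the lid's hollow spigot then closes round its top without touching it.
- seal (a joint): Springy grey seal ring round the opening (radii 56 to 60 mm), which holds the lid up. Height of its top in m from the locked height: 0 locked (7.5 mm proud of the rim), +0.004 lid off, -0.0075 lid pressed hard on the rim. Pushes up 1.8 N per mm: 7 N locked, 21 N pressed to the rim, 4 N of it borne by the lid's weight.
- lid_grip (a point): Grip point of the grey lid, on its axis, 51.5 mm above its foot; z up, x along the upright bar (66 mm long, 14 thick, 33 tall, top 12 mm above this point). Below the bar a steel-rimmed disc 127 mm across, 8 thick (top 21 mm below this point), then a hollow spigot 88 mm across (80 at its foot), 22.5 deep. 420 g. It starts locked on the pot; on the desk it stands on its spigot, this point 51.5 mm up.
- lid_lug (a point): Middle of one of the lid's two opposite lugs (under the ends of the bar), 49 mm from the lid's axis and 44 mm below the grip point; x points outward. Lugs are 16 mm wide, 5 mm thick, reach 52 mm from the axis; their undersides lie 5 mm above the lid's foot.
- lid: The lid; origin at the centre of its foot. Opening: from locked (grip point 36.5 mm above the mouth) press it down 7.5 mm, on to the rim (6 mm frees the lugs); held down, turn anticlockwise 50 degrees (a stop lies 2 degrees beyond), then lift straight out. It cannot turn unless pressed.
- humidifier: The pot; origin at the centre of its foot, axes as the mouth. Closing: off the notches the lugs ride on the lip, grip point 46.5 mm above the mouth; over them the lid drops 8 mm on to the seal (38 mm). Press to the rim (29 mm); held down, turn clockwise 50 degrees (stop 3 degrees beyond), let go: the seal lifts it into its locking pockets (36.5 mm).
- cartridge_mid (a point): Centre (half-way up) of the scale cartridge: an upright white plastic cylinder 30 mm across and 80 mm tall with small grey slots, 60 g, standing on the desk to the robot's right; z up along it. Standing in the pot, inside the ring on its floor, this point is 48 mm below the mouth.
- clock: Small round white desk clock, 76 mm across, 34 mm deep, 80 mm tall; origin at the centre of its underside. A bystander.
- mouse: Grey computer mouse on a black mat, 70 mm long, 35 mm tall; origin at its underside. A bystander.
- hole_punch: Grey and steel two-hole punch, 125 mm long, 85 mm deep, 65 mm tall; origin at its underside. A bystander.
- pen_cup: Clear box of pens, 70 by 95 mm, 95 mm tall, pens to 140 mm; origin at its underside. A bystander.
There are look-alikes about, which are no part of the job. Of the things shaped like the part that bears cartridge_mid, the white one is meant.

How it is judged (in metres and radians):
On the way, in this order (a step that is already met when the one before it is completed fails the run):
1. the lid is off and stands grip-up on the desk, let go (z of lid_grip in the frame of mouth below -0.07 m and angle between lid_grip's own z axis and vertical below 0.15 rad and horizontal distance between lid_grip and mouth above 0.12 m and contact force between the fingers and lid below 0.1 N), for 0.2 s.
2. the cartridge stands upright inside the ring on the floor of the pot, let go (horizontal distance between cartridge_mid and mouth below 0.022 m and z of cartridge_mid in the frame of mouth below -0.044 m and angle between cartridge_mid's own z axis and vertical below 0.15 rad and contact force between the fingers and cartridge below 0.1 N), for 0.2 s.
3. the lid's lugs have dropped into the notches (horizontal distance between lid_grip and mouth below 0.006 m and z of lid_grip in the frame of mouth below 0.042 m and angle between lid_grip's own z axis and vertical below 0.08 rad), for 0.05 s.
At the end, for the whole second after the job is handed in: The cartridge stands upright (0.15 rad) on the pot's floor inside its ring (within 22 mm of the axis); the lid is locked: level, within 5 mm of the axis, bar within 0.14 rad of the locked direction, sprung up into its pockets (grip point 34 to 38.2 mm above the mouth), at rest, let go (horizontal distance between lid_grip and mouth below 0.005 m and z of lid_grip in the frame of mouth between 0.034 and 0.0382 m and angle between the x axis of lid_grip and the x axis of mouth, either way round below 0.14 rad and angle between lid_grip's own z axis and vertical below 0.06 rad and horizontal distance between cartridge_mid and mouth below 0.022 m and z of cartridge_mid in the frame of mouth below -0.044 m and angle between cartridge_mid's own z axis and vertical below 0.15 rad and linear speed of lid below 0.01 m/s and contact force between the fingers and lid below 0.1 N); the robot touches nothing.
It fails at once if a bystander (clock, mouse, hole punch, pen cup) is moved more than 30 mm (distance of any of clock, mouse, hole_punch, pen_cup from where it was at the start of the episode above 0.03 m).
It also fails if it takes over 72 s, if anything falls off the work surface, if the arm or the gripper's body presses on something with over 40 N, if the wrist force passes 120 N, or if a joint passes its speed limit or range.

## Robot

A 7-joint arm with a two-finger parallel gripper is mounted at the origin on the work surface. World frame = base frame: x ahead of the robot, y to its left, z up, the work surface at z = 0. Lengths are in m, angles in degrees, forces in N, time in s.
With the tool pointing down it reaches from about 0.35 to 0.775 m from the base axis. Payload 3.1 kg.
Tool frame: the origin (TCP) lies between the finger pads; the fingertips stand ctrl.finger_overhang ahead of it and the grasp point (between the pads) lies 3 mm ahead of it (ctrl.finger_overhang is the distance from the TCP to the fingertips, in m); x points along the fingers, y is the direction in which the jaws open and shut, and the axes are right-handed (so a half turn about x gives the same grasp; the last joint's range is limited). The gripper opens to 85 mm and grips with 20 to 120 N. Pads are 22 mm wide; open, the fingers measure 114 mm over their backs; the gripper's body (76 mm by 85 mm) begins 54 mm behind the grasp point. The pads swing forward as they close: fully open they stand 13 mm farther back than shut.
Start: joints at [-73.207, 17.813, 0.802, 86.603, -0.252, 75.585, -1.558], TCP at [0.181, 0.519, 0.253] pointing down, gripper open.
Joint ranges: [-154.91, 154.91], [-16.99, 109.72], [-72.82, 74.43], [7.12, 147.25], [-82.49, 262.49], [11.32, 116.49], [-174.64, 174.64]. Speed limits (degrees/s): [159.86, 159.86, 180, 180, 180, 180, 180].

## Interface

Orientations are given as [roll, pitch, yaw] about the fixed x, y, z axes, in that order (R = Rz(yaw) Ry(pitch) Rx(roll)).
In Python, from plant import ctrl gives the robot as it stands. The module is installed in compiled form; this text tells all that it offers.
- The arm moves only by the tool jog_arm, never from a script. Its argument "motion" is one flat list of numbers, 5 for each row, row after row: the shift along the tool's x, y, z in cm, then the turn about the tool's x in degrees, then the opening, from 0 (shut) to 1 (fully open). In form: [dx, dy, dz, twist, gripper, dx, dy, dz, twist, gripper, ...]. A call has 1 to 8 rows; each row is the pose to reach, as a shift and turn from the pose measured when the call began, along the tool's axes at that moment; what a row does not reach only later rows make up. A row lasts 1/10 s, in which the tool goes at most 50 mm and 8.59 degrees, less where a joint would pass 70% of its speed; a pose out of reach is approached as far as the arm can. A call with a gripper value outside its range is refused whole. The fingers move at their own pace and stop on an object; "force" is the grip in N (left out, the last holds). Time passes only in rows, so rows that repeat a pose let the fingers close. It gives the time, the measured TCP pose, the force and the opening at its end, in the units of the state.
- ctrl.get_state(): the state, without advancing time (a new reading comes with each control period).
- ctrl.grab_frame(name): name is "side" or "top"; returns the picture (400x640x3 uint8, red, green, blue); there is no depth.
- ctrl.calibration(name): a dict with "fx", "fy", "cx", "cy" (pixels), "k1" (the pictures are not rectified: a ray, as slopes to the right and down, at radius r is drawn at 1 + k1 r^2 times it, then the intrinsics apply), "T" (4x4, takes a point from camera to world coordinates). Camera axes: x right, y down, z forward; pixel columns grow to the right and rows downward; lengths in m; the calibration is good to about 2 mm. A picture is of the moment at which its call begins. calibration takes no time and is no camera call.
- ctrl.finish_job(): hands the job in, once; it reports no verdict.
The state is a dict: "time_s": time; "qpos": joint angles; "joint_vel": joint speeds; "effort": joint torques, N m; "tcp_pos": TCP position; "ee_rot": TCP orientation; "ft_force": force on the tool from outside, world axes, zero at the start; "moment": the same for the moment, N m; "gripper_width": finger opening in m.
Only numpy, scipy, OpenCV 4.12 (cv2) and the standard library are available. Lean on these libraries where they do the work, as an engineer would, in place of code of your own. Each camera call takes 0.05 s, during which the arm holds its last target.

## Working session

There is one attempt and no reset: what is moved stays moved. The work goes in short steps, Python scripts to look and compute and a tool call to move; the robot and the scene stay as the last step left them, time stands still between calls to the robot, and variables do not carry over. Pictures are saved under pics/ and viewed, and the job is handed in when it is done.

Besides the shell and the picture viewer there is one more tool, called after ">>>" as name(argument=value, ...) on one line, values as JSON. jog_arm: Moves the arm, as the interface text tells. Its arguments: {"type":"object","properties":{"motion":{"type":"array","items":{"type":"number"}},"force":{"type":"number"}},"required":["motion"]}

```bash
mkdir -p pics; cat > h.py <<'E'
import numpy as np, cv2
from plant import ctrl
def snap(n,f):
    im=ctrl.grab_frame(n); cv2.imwrite('pics/'+f,im[:,:,::-1]); return im
def ray(n,u,v):
    c=ctrl.calibration(n);x=(u-c['cx'])/c['fx'];y=(v-c['cy'])/c['fy'];rd=np.hypot(x,y);r=rd
    for _ in range(30): r=rd/(1+c['k1']*r*r)
    s=r/rd if rd>0 else 1
    T=np.array(c['T']);d=T[:3,:3]@np.array([x*s,y*s,1]);return T[:3,3],d/np.linalg.norm(d)
def atz(n,u,v,z):
    o,d=ray(n,u,v);return o+d*(z-o[2])/d[2]
def tri(a,b):
    o1,d1=ray(*a);o2,d2=ray(*b)
    A=np.c_[d1,-d2];t=np.linalg.lstsq(A,o2-o1,rcond=None)[0]
    p,q=o1+d1*t[0],o2+d2*t[1];return (p+q)/2,np.linalg.norm(p-q)
def proj(n,p):
    c=ctrl.calibration(n);T=np.array(c['T']);q=T[:3,:3].T@(np.array(p)-T[:3,3]);x,y=q[0]/q[2],q[1]/q[2];k=1+c['k1']*(x*x+y*y)
    return c['fx']*x*k+c['cx'],c['fy']*y*k+c['cy']
def crop(n,f,u0,v0,u1,v1,s):
    im=cv2.imread('pics/'+f)[v0:v1,u0:u1];cv2.imwrite('pics/'+n,cv2.resize(im,None,fx=s,fy=s,interpolation=cv2.INTER_CUBIC))
E
python3 - <<'E'
from h import *
snap('side','s0.png');snap('top','t0.png')
for n in('side','top'):print(ctrl.calibration(n))
print(ctrl.get_state(),ctrl.finger_overhang)
E
```

```text
{'fx': 457.5709161454489, 'fy': 457.5709161454489, 'cx': 320.4668157283165, 'cy': 199.68477631498857, 'k1': -0.10456845356821307, 'T': array([[ 0.93763309, -0.220608  ,  0.26865646,  0.25506252],
       [-0.34735984, -0.62484141,  0.6992241 , -0.68321225],
       [ 0.01361325, -0.74893612, -0.66250235,  0.88372147],
       [ 0.        ,  0.        ,  0.        ,  1.        ]])}
{'fx': 383.66967487062584, 'fy': 383.66967487062584, 'cx': 321.5678218178873, 'cy': 207.13525055271054, 'k1': -0.07058255630828865, 'T': array([[-0.01570211, -0.99023445,  0.13852501,  0.41278876],
       [-0.99983278,  0.01425122, -0.01145956,  0.12103574],
       [ 0.0093735 , -0.13868178, -0.99029263,  1.2027274 ],
       [ 0.        ,  0.        ,  0.        ,  1.        ]])}
{'time_s': 0.1, 'qpos': array([-73.20823416,  17.85473217,   0.80201477,  86.68340136,
        -0.25184109,  75.58437497,  -1.55690272]), 'joint_vel': array([-0.127757  , -0.13407484, -0.01689387, -0.25035754,  0.01364962,
       -0.04684165,  0.06282326]), 'effort': array([ 7.41988933e-04, -3.80851150e+01,  1.46797760e-01, -2.31239730e+01,
        1.24304794e-02,  8.16836720e-03, -9.27451566e-06]), 'tcp_pos': array([0.1804926 , 0.51889303, 0.25233597]), 'ee_rot': array([ -87.43951042,   89.87924792, -106.61478426]), 'ft_force': array([-0.26970811,  0.72208138, -0.44965183]), 'moment': array([ 0.01717996,  0.00691199, -0.08164644]), 'gripper_width': 0.08510566920482364} 0.022
```

View pics/s0.png

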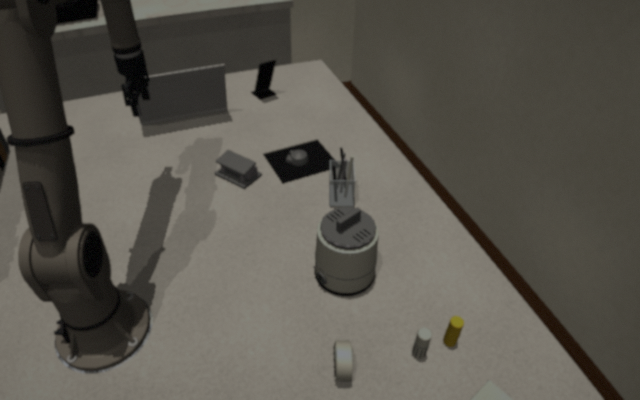

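View pics/t0.png

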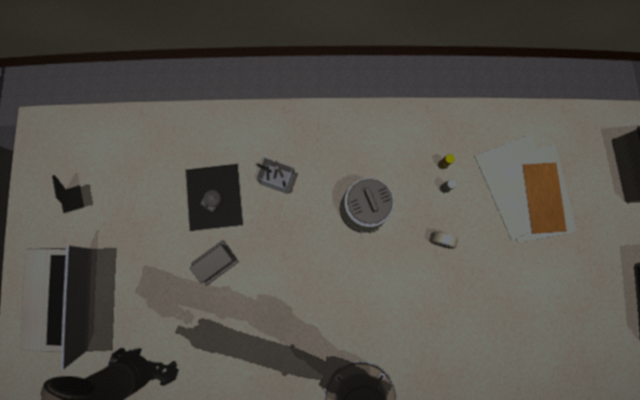

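```bash
python3 - <<'E'
from h import *
crop('s0a.png','s0.png',300,190,400,300,5.4)
crop('t0a.png','t0.png',325,165,415,245,7)
crop('s0b.png','s0.png',320,300,480,390,5)
crop('t0b.png','t0.png',410,140,480,260,5)
E
```

```text
(no output)
```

View pics/s0a.png

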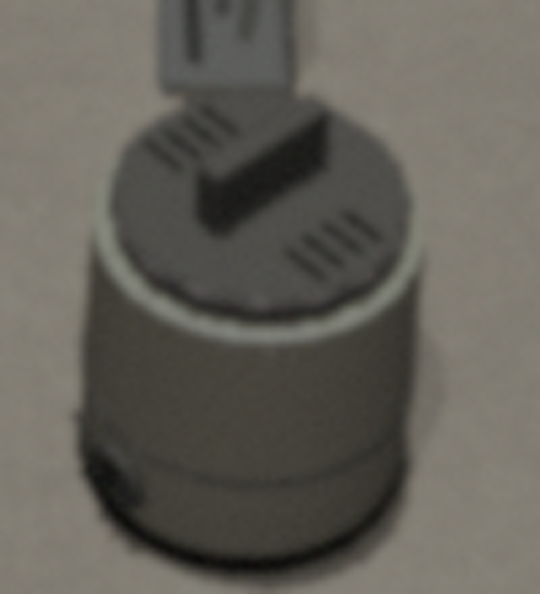

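View pics/t0a.png

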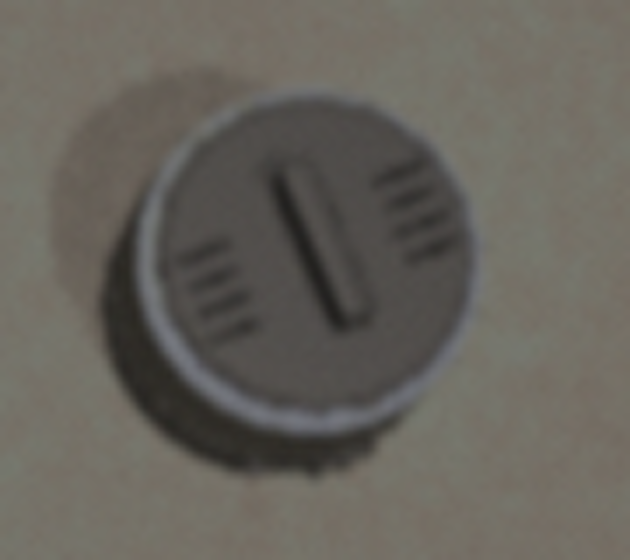

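View pics/s0b.png

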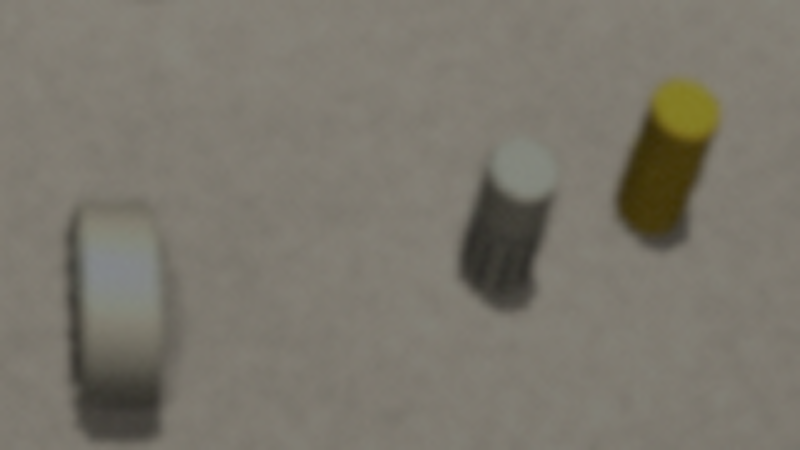

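View pics/t0b.png

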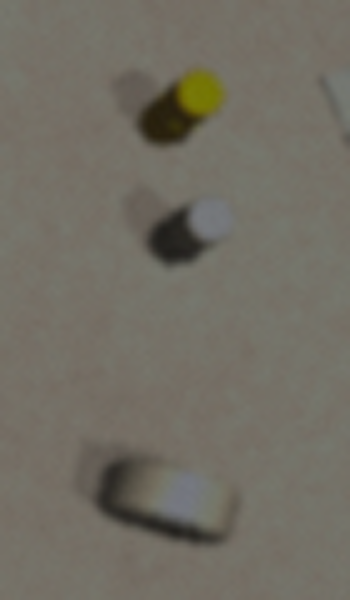

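```bash
python3 - <<'E'
from h import *
print(tri(('side',347.7,215.5),('top',371.5,198.9)))
print(tri(('side',424.2,333.4),('top',451.6,183.4)))
a=atz('top',325+300/7-.4,165+160/7-.4,.1965);b=atz('top',325+357/7-.4,165+319/7-.4,.1965);print(a,b,np.degrees(np.arctan2(*(a-b)[1::-1])))
c=tri(('side',347.7,215.5),('top',371.5,198.9))[0]
# overlay
def circ(c,z,r):
    t=np.linspace(0,2*np.pi,60,endpoint=False);return np.c_[c[0]+r*np.cos(t),c[1]+r*np.sin(t),0*t+z]
for n,f,s in(('side','s0.png',(300,190,400,300)),('top','t0.png',(325,165,415,245))):
    im=cv2.imread('pics/'+f)[s[1]:s[3],s[0]:s[2]];im=cv2.resize(im,None,fx=6,fy=6,interpolation=2)
    for z,r in((.1635,.0635),(.148,.070),(.0,.074)):
        for p in circ(c,z,r):
            u,v=proj(n,p);cv2.circle(im,(int((u-s[0]+.5)*6-.5),int((v-s[1]+.5)*6-.5)),1,(0,255,0),-1)
    cv2.imwrite('pics/ov_%s.png'%n,im)
E
```

```text
(array([ 0.5736085 , -0.02412545,  0.19382677]), np.float64(0.0012061724199999226))
(array([ 0.63749759, -0.28634948,  0.07777798]), np.float64(0.0011843833874589727))
[ 0.60489891 -0.0141334   0.1965    ] [ 0.54334851 -0.03380218  0.1965    ] 17.7215743825952
```

View pics/ov_side.png

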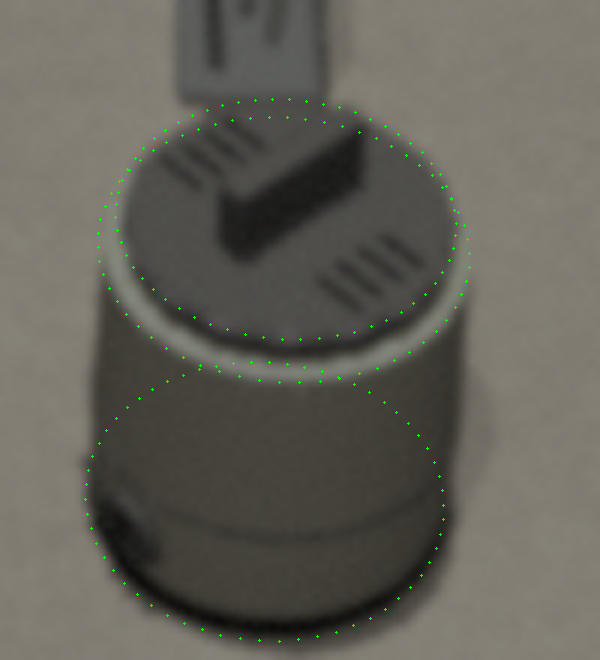

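View pics/ov_top.png

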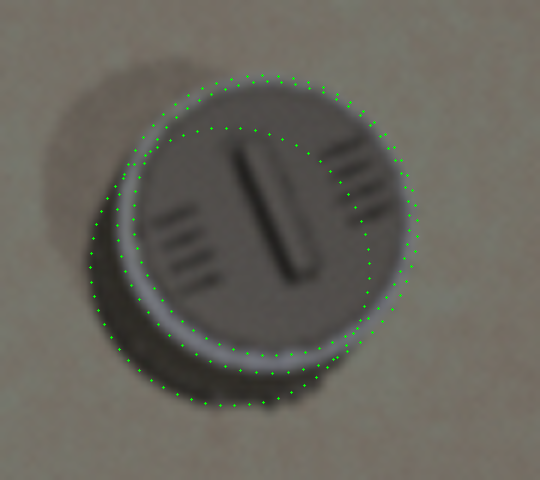

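```bash
cat >> h.py <<'E'
from scipy.spatial.transform import Rotation as Ro
def st():
    s=ctrl.get_state();R=Ro.from_euler('xyz',s['ee_rot'],degrees=True).as_matrix();return s,R
def jaw(R): return np.degrees(np.arctan2(R[1,1],R[0,1]))
def rep(tag=''):
    s,R=st();print(tag,'t',round(s['time_s'],2),'tcp',s['tcp_pos'].round(4),'jaw',jaw(R).round(2),'toolx',R[:,0].round(4),'F',s['ft_force'].round(1),'M',s['moment'].round(2),'w',round(s['gripper_width'],4),'q7',s['qpos'].round(1))
def move(p,jy=None):
    """shift in cm in tool axes, twist deg"""
    s,R=st();d=R.T@(np.array(p)-s['tcp_pos'])*100
    tw=0
    if jy is not None:
        # twist about tool x (down): + twist lowers yaw
        tw=-(((jy-jaw(R))+90)%180-90)
    print('shift cm',d.round(2),'twist',round(tw,2))
E
python3 - <<'E'
from h import *
rep();move([.573,-.0245,.25],107.7)
for n,u,v in(('clock',444,242),('punch',214,262),('cup',276,177)):print(n,atz('top',u,v,.03))
for (a,b) in(((218,195),(340,118)),((243,208),(365,132))):
    P=[atz('side',300+(x+.5)/6-.5,190+(y+.5)/6-.5,.1965) for x,y in(a,b)];d=P[1]-P[0];print(P,np.degrees(np.arctan2(d[1],d[0])),np.linalg.norm(d))
E
```

```text
t 0.1 tcp [0.1805 0.5189 0.2523] jaw 70.82 toolx [-6.e-04 -2.e-03 -1.e+00] F [-0.3  0.7 -0.4] M [ 0.02  0.01 -0.08] w 0.0851 q7 [-73.2  17.9   0.8  86.7  -0.3  75.6  -1.6]
shift cm [  0.32 -38.43  54.92] twist -36.88
clock [ 0.46295206 -0.26802188  0.03      ]
punch [0.41318693 0.43700931 0.03      ]
cup [0.67386542 0.24822224 0.03      ]
[array([ 0.53982337, -0.0371267 ,  0.1965    ]), array([ 0.59752161, -0.01439537,  0.1965    ])] 21.502909543739545 0.062014516243111335
[array([ 0.5457733 , -0.04628128,  0.1965    ]), array([ 0.60316218, -0.02445351,  0.1965    ])] 20.82423562268122 0.06139979848614383
```

```bash
python3 - <<'E'
from h import *
def en(n,f,b,s):
    im=cv2.imread('pics/'+f)[b[1]:b[3],b[0]:b[2]].astype(float)
    im=np.clip((im-im.min())/(np.percentile(im,97)-im.min())*255,0,255).astype(np.uint8)
    im=cv2.resize(im,None,fx=s,fy=s,interpolation=2)
    for i in range(0,b[2]-b[0],5):cv2.putText(im,str(b[0]+i),(i*s,10),0,.35,(0,0,255));cv2.line(im,(i*s+s//2,12),(i*s+s//2,18),(0,0,255))
    for i in range(0,b[3]-b[1],5):cv2.putText(im,str(b[1]+i),(0,i*s+s//2),0,.35,(0,0,255))
    cv2.imwrite('pics/'+n,im)
en('s1.png','s0.png',(315,200,385,255),11)
en('t1.png','t0.png',(345,175,400,230),11)
E
```

```text
(no output)
```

View pics/s1.png

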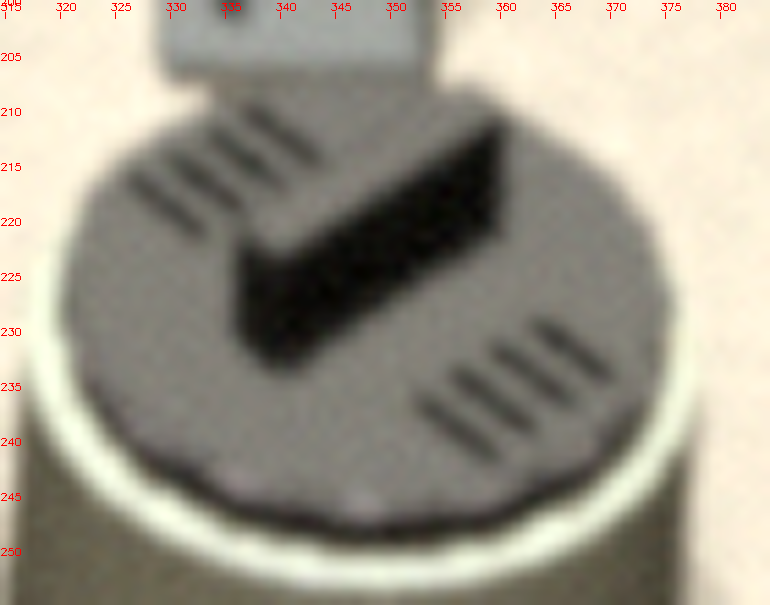

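View pics/t1.png

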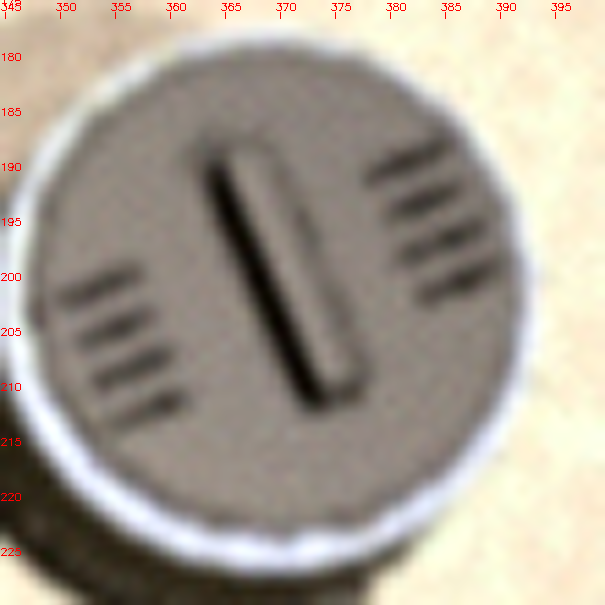

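```bash
python3 - <<'E'
from h import *
def e(n,a,b,z):
    P=[atz(n,*a,z),atz(n,*b,z)];d=P[1]-P[0];print(n,P[0].round(4),P[1].round(4),((P[0]+P[1])/2).round(4),np.degrees(np.arctan2(d[1],d[0])).round(1),np.linalg.norm(d).round(4))
z=.1965
e('top',(373.7,210),(365.7,189.3),z); e('top',(377,208.5),(369.5,188.5),z)
e('side',(340.5,223),(360.2,211),z); e('side',(336.7,219.8),(356,208.3),z)
# vent slots lines z=.1635
e('top',(382.5,202),(379-1,191),.1635)
e('top',(355,213.5),(350,202),.1635)
e('side',(333,222),(343.5,214.5),.1635)
e('side',(359.5,242),(369.5,233.7),.1635)
def mod(c,yaw):
    t=np.radians(yaw);return [(np.array([c[0]+a*np.cos(t)-b*np.sin(t),c[1]+a*np.sin(t)+b*np.cos(t),.1965])) for a,b in((.033,.007),(.033,-.007),(-.033,-.007),(-.033,.007))]
for n in('side','top'):
    print(n,[np.round(proj(n,p),1).tolist() for p in mod((.573,-.0245),20)])
E
```

```text
top [ 0.5439 -0.0288  0.1965] [ 0.6    -0.0093  0.1965] [ 0.5719 -0.019   0.1965] 19.2 0.0594
top [ 0.5478 -0.0377  0.1965] [ 0.602  -0.0195  0.1965] [ 0.5749 -0.0286  0.1965] 18.5 0.0572
side [ 0.5481 -0.043   0.1965] [ 0.6035 -0.0226  0.1965] [ 0.5758 -0.0328  0.1965] 20.3 0.0591
side [ 0.544  -0.0311  0.1965] [ 0.5983 -0.0113  0.1965] [ 0.5711 -0.0212  0.1965] 20.0 0.0577
top [ 0.57   -0.0587  0.1635] [ 0.6009 -0.0474  0.1635] [ 0.5854 -0.0531  0.1635] 20.1 0.0329
top [0.5393 0.0179 0.1635] [0.5713 0.0308 0.1635] [0.5553 0.0244 0.1635] 21.9 0.0345
side [ 0.5474 -0.0036  0.1635] [0.5792 0.0112 0.1635] [0.5633 0.0038 0.1635] 25.1 0.0351
side [ 0.5787 -0.0803  0.1635] [ 0.6096 -0.0649  0.1635] [ 0.5942 -0.0726  0.1635] 26.5 0.0346
side [[356.5, 206.6], [360.9, 209.9], [338.8, 223.2], [334.5, 219.7]]
top [[364.7, 188.7], [369.5, 186.9], [378.8, 209.7], [373.9, 211.6]]
```

>>> jog_arm(motion=[0.3, -38.4, 55, -39, 1, 0.3, -38.4, 55, -39, 1, 0.3, -38.4, 55, -39, 1, 0.3, -38.4, 55, -39, 1, 0.3, -38.4, 55, -39, 1, 0.3, -38.4, 55, -39, 1, 0.3, -38.4, 55, -39, 1, 0.3, -38.4, 55, -39, 1], force=80)

```text
time_s: 0.9
tcp_pos: [0.4053, 0.2085, 0.2514]
ee_rot: [-134.1, 89.9, -114.3]
ft_force: [0.5, 0.9, 0.2]
gripper_width: 0.0855
```

```bash
python3 - <<'E'
from h import *
rep();move([.5735,-.025,.25],109.8)
E
```

```text
t 0.9 tcp [0.4053 0.2085 0.2514] jaw 109.84 toolx [-9.0e-04 -1.9e-03 -1.0e+00] F [0.5 0.9 0.2] M [ 0.02 -0.02 -0.07] w 0.0855 q7 [-40.4   6.8  12.2 100.9  -1.4  72.6  82. ]
shift cm [  0.17 -27.67   7.9 ] twist 0.04
```

>>> jog_arm(motion=[0.2, -27.7, 7.9, 0, 1, 0.2, -27.7, 7.9, 0, 1, 0.2, -27.7, 7.9, 0, 1, 0.2, -27.7, 7.9, 0, 1, 0.2, -27.7, 7.9, 0, 1, 0.2, -27.7, 7.9, 0, 1, 0.2, -27.7, 7.9, 0, 1, 0.2, -27.7, 7.9, 0, 1])

```text
time_s: 1.7
tcp_pos: [0.5733, -0.0263, 0.2487]
ee_rot: [-165.0, 89.8, -145.3]
ft_force: [-0.3, 0.7, 0.2]
gripper_width: 0.0855
```

```bash
python3 - <<'E'
from h import *
rep();move([.5735,-.025,.1885],109.8);snap('side','s2.png');snap('top','t2.png');crop('s2a.png','s2.png',270,130,420,300,3.5)
crop('t2a.png','t2.png',310,130,430,245,5)
E
```

```text
t 1.7 tcp [ 0.5733 -0.0263  0.2487] jaw 109.69 toolx [-0.003 -0.002 -1.   ] F [-0.3  0.7  0.2] M [ 0.03 -0.04 -0.04] w 0.0855 q7 [-16.   21.7  23.5  83.7  -8.6  76.6 117.8]
shift cm [6.02 0.12 0.09] twist -0.11
```

View pics/s2a.png

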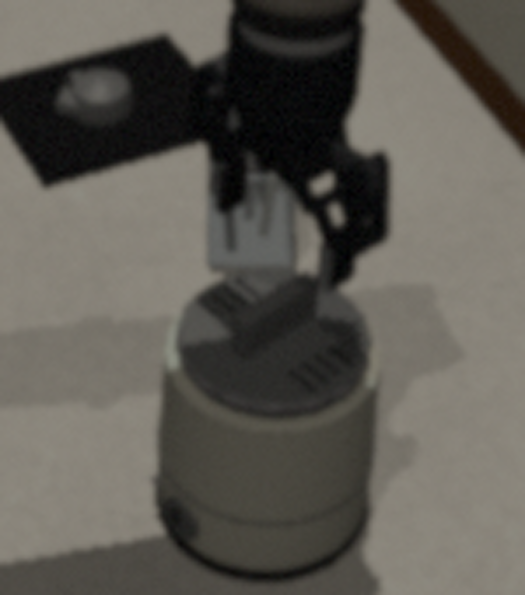

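View pics/t2a.png

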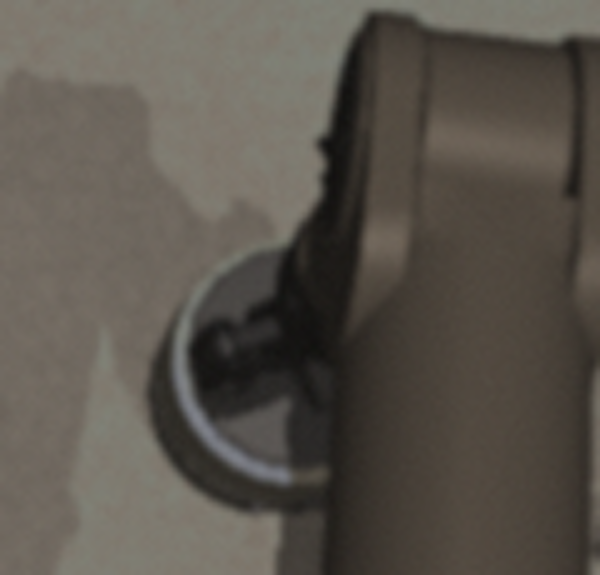

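>>> jog_arm(motion=[0, 0, 0, 8.5, 1, 0, 0, 0, 17, 1, 0, 0, 0, 25.5, 1, 0, 0, 0, 34, 1, 0, 0, 0, 42.5, 1, 0, 0, 0, 51, 1, 0, 0, 0, 59.5, 1, 0, 0, 0, 68, 1])

```text
time_s: 2.6
tcp_pos: [0.5723, -0.0208, 0.2492]
ee_rot: [-159.6, 89.8, 152.2]
ft_force: [0.7, 0.3, -0.1]
gripper_width: 0.0851
```

>>> jog_arm(motion=[0, 0, 0, 8.5, 1, 0, 0, 0, 17, 1, 0, 0, 0, 25.5, 1, 0, 0, 0, 34, 1, 0, 0, 0, 42.5, 1, 0, 0, 0, 51, 1, 0, 0, 0, 59.5, 1, 0, 0, 0, 68, 1])

```text
time_s: 3.4
tcp_pos: [0.5717, -0.0181, 0.2491]
ee_rot: [-112.8, 89.7, 130.9]
ft_force: [0.2, -0.3, -0.0]
gripper_width: 0.0855
```

>>> jog_arm(motion=[0, 0, 0, 8.5, 1, 0, 0, 0, 17, 1, 0, 0, 0, 25.5, 1, 0, 0, 0, 34, 1, 0, 0, 0, 42.5, 1, 0, 0, 0, 44, 1, 0, 0, 0, 44, 1])

```text
time_s: 4.1
tcp_pos: [0.5714, -0.0163, 0.2489]
ee_rot: [-72.9, 89.6, 127.1]
ft_force: [0.1, -1.0, 1.2]
gripper_width: 0.0852
```

```bash
python3 - <<'E'
from h import *
rep();move([.5735,-.025,.1885],109.8)
E
```

```text
t 4.1 tcp [ 0.5714 -0.0163  0.2489] jaw -70.02 toolx [-0.0039  0.0052 -1.    ] F [ 0.1 -1.   1.2] M [0.01 0.03 0.01] w 0.0852 q7 [-40.   30.2  61.5  84.8 -26.8  81.  -47.5]
shift cm [6.03 0.92 0.09] twist 0.18
```

>>> jog_arm(motion=[2, 0.9, 0.1, 0, 1, 4, 0.9, 0.1, 0, 1, 6, 0.9, 0.1, 0, 1, 6, 0.9, 0.1, 0, 1, 6, 0.9, 0.1, 0, 1])

```text
time_s: 4.6
tcp_pos: [0.5733, -0.0243, 0.1891]
ee_rot: [-73.7, 89.6, 126.4]
ft_force: [0.1, -1.0, 0.2]
gripper_width: 0.0854
```

```bash
python3 - <<'E'
from h import *
rep();move([.5735,-.025,.1885],109.8)
E
```

```text
t 4.6 tcp [ 0.5733 -0.0243  0.1891] jaw -69.9 toolx [-0.0041  0.0056 -1.    ] F [ 0.1 -1.   0.2] M [-0.01  0.04  0.06] w 0.0854 q7 [-38.2  33.1  59.5  89.9 -29.5  74.4 -44.4]
shift cm [0.06 0.07 0.  ] twist 0.3
```

>>> jog_arm(motion=[0, 0, 0, 0, 0, 0, 0, 0, 0, 0, 0, 0, 0, 0, 0, 0, 0, 0, 0, 0, 0, 0, 0, 0, 0, 0, 0, 0, 0, 0], force=70)

```text
time_s: 5.2
tcp_pos: [0.5736, -0.0247, 0.1896]
ee_rot: [-77.2, 89.7, 122.9]
ft_force: [-1.1, 0.4, 1.6]
gripper_width: 0.0127
```

```bash
python3 - <<'E'
from h import *
rep()
E
```

```text
t 5.2 tcp [ 0.5736 -0.0247  0.1896] jaw -69.9 toolx [-0.0032  0.005  -1.    ] F [-1.1  0.4  1.6] M [-0.28  0.01 -0.02] w 0.0127 q7 [-38.2  33.1  59.5  89.8 -29.5  74.4 -44.4]
```

>>> jog_arm(motion=[0.4, 0, 0, 0, 0, 0.8, 0, 0, 0, 0, 0.9, 0, 0, 0, 0, 0.9, 0, 0, 0, 0], force=90)

```text
time_s: 5.6
tcp_pos: [0.5736, -0.0248, 0.1831]
ee_rot: [-89.7, 89.6, 110.4]
ft_force: [-4.2, 2.2, 14.2]
gripper_width: 0.0124
```

```bash
python3 - <<'E'
from h import *
rep()
E
```

```text
t 5.6 tcp [ 0.5736 -0.0248  0.1831] jaw -69.89 toolx [-0.0023  0.0063 -1.    ] F [-4.2  2.2 14.2] M [0.16 1.11 0.01] w 0.0124 q7 [-38.1  33.4  59.3  90.4 -29.9  73.7 -44. ]
```

>>> jog_arm(motion=[0.4, 0, 0, 0, 0, 0.6, 0, 0, 0, 0, 0.6, 0, 0, 0, 0])

```text
time_s: 5.9
tcp_pos: [0.5736, -0.0248, 0.1821]
ee_rot: [-103.0, 89.5, 97.1]
ft_force: [-9.2, 3.5, 25.8]
gripper_width: 0.0123
```

```bash
python3 - <<'E'
from h import *
rep()
E
```

```text
t 5.9 tcp [ 0.5736 -0.0248  0.1821] jaw -69.86 toolx [-0.0011  0.009  -1.    ] F [-9.2  3.5 25.8] M [ 0.22  2.17 -0.09] w 0.0123 q7 [-38.   33.4  59.3  90.5 -30.1  73.5 -43.8]
```

>>> jog_arm(motion=[0.5, 0, 0, -6, 0, 0.5, 0, 0, -13, 0, 0.5, 0, 0, -20, 0, 0.5, 0, 0, -27, 0, 0.5, 0, 0, -34, 0, 0.5, 0, 0, -41, 0, 0.5, 0, 0, -48, 0, 0.5, 0, 0, -50, 0])

```text
time_s: 6.7
tcp_pos: [0.5758, -0.0262, 0.1821]
ee_rot: [168.2, 89.3, 58.3]
ft_force: [-3.7, 0.5, 20.3]
gripper_width: 0.0126
```

```bash
python3 - <<'E'
from h import *
rep()
E
```

```text
t 6.7 tcp [ 0.5758 -0.0262  0.1821] jaw -19.9 toolx [ 0.0062  0.01   -0.9999] F [-3.7  0.5 20.3] M [-0.06  1.08 -0.72] w 0.0126 q7 [-31.2  28.9  47.1  90.3 -22.7  70.4   0.1]
```

>>> jog_arm(motion=[-0.5, 0, 0, 0, 0, -1.2, 0, 0, 0, 0, -1.5, 0, 0, 0, 0, -1.5, 0, 0, 0, 0])

```text
time_s: 7.1
tcp_pos: [0.5753, -0.0261, 0.1962]
ee_rot: [173.2, 89.4, 63.3]
ft_force: [-0.3, -1.1, -3.2]
gripper_width: 0.0125
```

```bash
python3 - <<'E'
from h import *
rep()
E
```

```text
t 7.1 tcp [ 0.5753 -0.0261  0.1962] jaw -19.88 toolx [ 0.0049  0.0098 -0.9999] F [-0.3 -1.1 -3.2] M [-0.06 -0.01  0.03] w 0.0125 q7 [-31.4  28.2  47.4  89.2 -22.1  72.   -0.4]
```

>>> jog_arm(motion=[-3, 0, 0, 0, 0, -5.5, 0, 0, 0, 0, -5.5, 0, 0, 0, 0])

```text
time_s: 7.4
tcp_pos: [0.577, -0.0274, 0.2535]
ee_rot: [148.5, 89.2, 38.6]
ft_force: [1.1, 0.2, -3.4]
gripper_width: 0.0129
```

```bash
python3 - <<'E'
from h import *
rep();move([.42,.10,.245])
a,b=np.radians([-69.9,-19.9])
R=lambda t:np.array([[np.cos(t),-np.sin(t)],[np.sin(t),np.cos(t)]])
e=np.linalg.solve(R(b)-R(a),np.array([.5736-.5758,-.0248+.0262]));print('e along jaw, perp',e,'c',np.array([.5736,-.0248])+R(a)@e)
E
```

```text
t 7.4 tcp [ 0.577  -0.0274  0.2535] jaw -19.88 toolx [ 0.0108  0.0086 -0.9999] F [ 1.1  0.2 -3.4] M [-0.05 -0.02  0.  ] w 0.0129 q7 [-31.9  25.8  48.7  84.  -20.2  78.5  -2. ]
shift cm [  0.79 -19.1   -6.63] twist 0
e along jaw, perp [-0.00066401  0.00301285] c [ 0.57620115 -0.02314104]
```

>>> jog_arm(motion=[0.4, -5, -1.7, 0, 0, 0.4, -9.5, -3.3, 0, 0, 0.5, -14.3, -5, 0, 0, 0.8, -19.1, -6.6, 0, 0, 0.8, -19.1, -6.6, 0, 0, 0.8, -19.1, -6.6, 0, 0])

```text
time_s: 8.0
tcp_pos: [0.4176, 0.1013, 0.2431]
ee_rot: [158.5, 89.3, 49.0]
ft_force: [0.8, -1.2, -2.9]
gripper_width: 0.0125
```

```bash
python3 - <<'E'
from h import *
rep();move([.42,.10,.0600]);snap('side','s3.png');snap('top','t3.png')
crop('s3a.png','s3.png',200,120,400,300,4);crop('t3a.png','t3.png',270,150,420,290,5)
E
```

```text
t 8.0 tcp [0.4176 0.1013 0.2431] jaw -19.56 toolx [ 0.0077  0.0088 -0.9999] F [ 0.8 -1.2 -2.9] M [-0.09 -0.08  0.03] w 0.0125 q7 [-61.7   3.7  49.  106.6  -3.4  70.5 -31.2]
shift cm [18.31  0.19  0.24] twist 0
```

View pics/s3a.png

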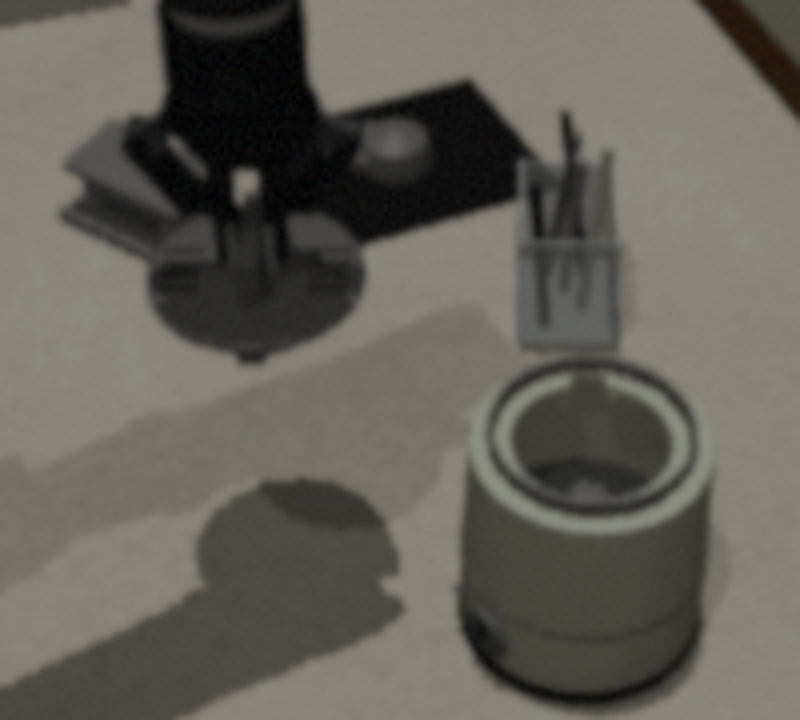

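View pics/t3a.png

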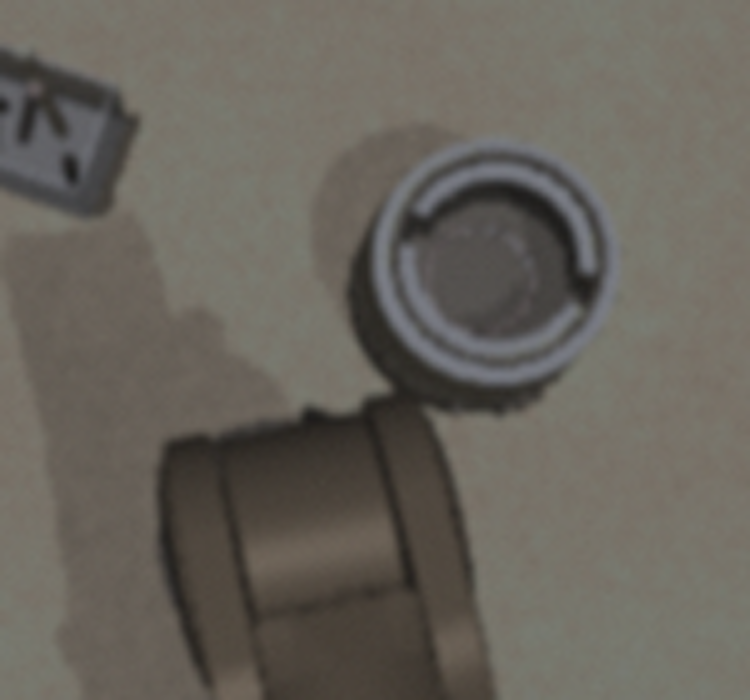

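>>> jog_arm(motion=[4, 0.2, 0.2, 0, 0, 8, 0.2, 0.2, 0, 0, 12, 0.2, 0.2, 0, 0, 16, 0.2, 0.2, 0, 0, 17.8, 0.2, 0.2, 0, 0, 17.8, 0.2, 0.2, 0, 0])

```text
time_s: 8.7
tcp_pos: [0.4219, 0.0947, 0.0634]
ee_rot: [133.0, 89.7, 22.8]
ft_force: [-0.7, -0.6, -4.1]
gripper_width: 0.0124
```

```bash
python3 - <<'E'
from h import *
rep();move([.42,.10,.0570])
E
```

```text
t 8.7 tcp [0.4219 0.0947 0.0634] jaw -20.18 toolx [ 0.005   0.0021 -1.    ] F [-0.7 -0.6 -4.1] M [-0.05  0.06 -0.05] w 0.0124 q7 [-51.9  21.   45.  119.8 -20.5  46.6 -14.7]
shift cm [ 0.64 -0.36 -0.43] twist 0
```

Position is free; lower gently to contact without lateral motion.

>>> jog_arm(motion=[0.2, 0, 0, 0, 0, 0.4, 0, 0, 0, 0, 0.6, 0, 0, 0, 0, 0.7, 0, 0, 0, 0])

```text
time_s: 9.1
tcp_pos: [0.4227, 0.0949, 0.0571]
ee_rot: [134.9, 89.6, 24.7]
ft_force: [-1.0, -0.3, -2.8]
gripper_width: 0.0122
```

```bash
python3 - <<'E'
from h import *
rep()
E
```

```text
t 9.1 tcp [0.4227 0.0949 0.0571] jaw -20.17 toolx [ 0.0067  0.0031 -1.    ] F [-1.  -0.3 -2.8] M [-0.01 -0.03  0.06] w 0.0122 q7 [-51.4  21.7  44.5 120.1 -21.4  45.7 -14. ]
```

>>> jog_arm(motion=[0.1, 0, 0, 0, 0, 0.15, 0, 0, 0, 0, 0.15, 0, 0, 0, 0])

```text
time_s: 9.4
tcp_pos: [0.4229, 0.095, 0.0564]
ee_rot: [139.4, 89.5, 29.3]
ft_force: [-2.0, -0.9, 5.4]
gripper_width: 0.0123
```

```bash
python3 - <<'E'
from h import *
rep()
E
```

```text
t 9.4 tcp [0.4229 0.095  0.0564] jaw -20.16 toolx [ 0.0069  0.0039 -1.    ] F [-2.  -0.9  5.4] M [-0.18  0.77  0.02] w 0.0123 q7 [-51.3  21.8  44.4 120.1 -21.5  45.6 -13.8]
```

>>> jog_arm(motion=[0, 0, 0, 0, 1, 0, 0, 0, 0, 1, 0, 0, 0, 0, 1, 0, 0, 0, 0, 1, -5, 0, 0, 0, 1, -10, 0, 0, 0, 1, -10, 0, 0, 0, 1])

```text
time_s: 10.1
tcp_pos: [0.4274, 0.0952, 0.162]
ee_rot: [135.3, 88.8, 25.2]
ft_force: [0.3, 0.4, 1.3]
gripper_width: 0.0855
```

```bash
python3 - <<'E'
from h import *
rep();move([.6375,-.286,.20])
E
```

```text
t 10.1 tcp [0.4274 0.0952 0.162 ] jaw -20.17 toolx [ 0.0191  0.009  -0.9998] F [0.3 0.4 1.3] M [ 0.02 -0.05 -0.03] w 0.0855 q7 [-59.1  11.1  50.9 113.4 -10.5  58.8 -23.6]
shift cm [-3.74 32.92 28.49] twist 0
```

```bash
python3 - <<'E'
from h import *
snap('side','s4.png');snap('top','t4.png')
def en(n,f,b,s):
    im=cv2.imread('pics/'+f)[b[1]:b[3],b[0]:b[2]].astype(float)
    im=np.clip((im-im.min())/(np.percentile(im,97)-im.min())*255,0,255).astype(np.uint8)
    im=cv2.resize(im,None,fx=s,fy=s,interpolation=2)
    for i in range(0,b[2]-b[0],5):cv2.putText(im,str(b[0]+i),(i*s,10),0,.35,(0,0,255));cv2.line(im,(i*s+s//2,12),(i*s+s//2,18),(0,0,255))
    for i in range(0,b[3]-b[1],5):cv2.putText(im,str(b[1]+i),(0,i*s+s//2),0,.35,(0,0,255))
    cv2.imwrite('pics/'+n,im)
en('s4a.png','s4.png',(405,310,475,365),10)
en('t4a.png','t4.png',(430,145,475,200),10)
en('s4b.png','s4.png',(310,200,385,270),8)
en('t4b.png','t4.png',(335,170,400,235),8)
E
```

```text
(no output)
```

View pics/s4a.png

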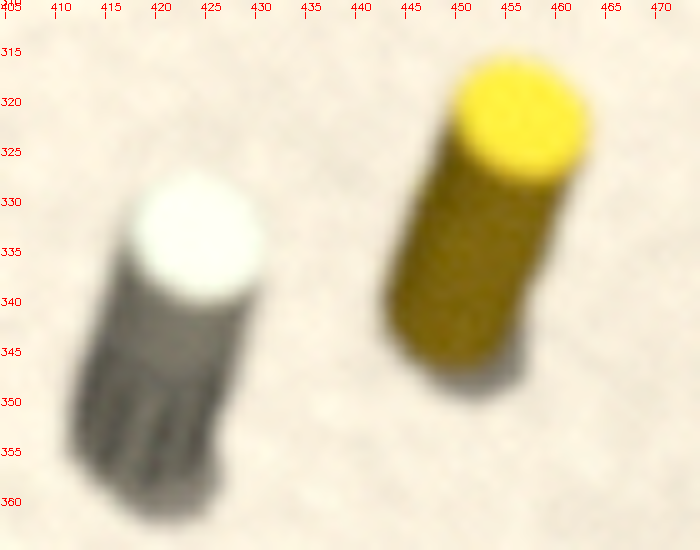

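View pics/t4a.png

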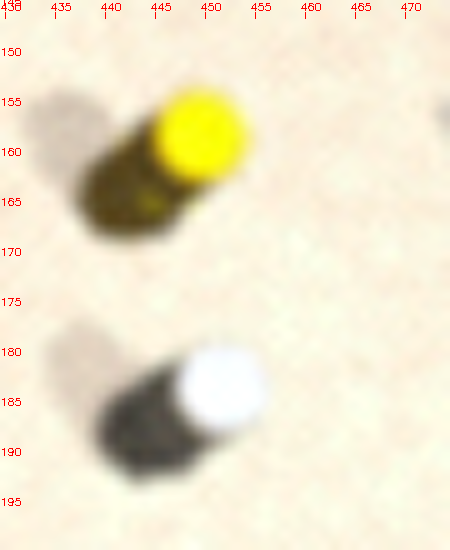

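View pics/s4b.png

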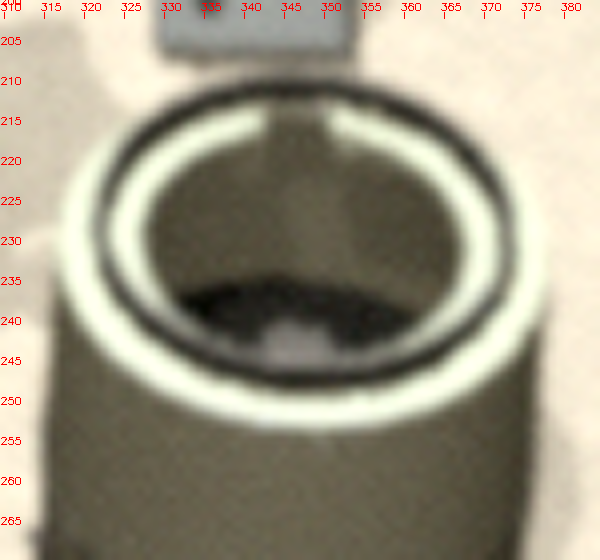

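View pics/t4b.png

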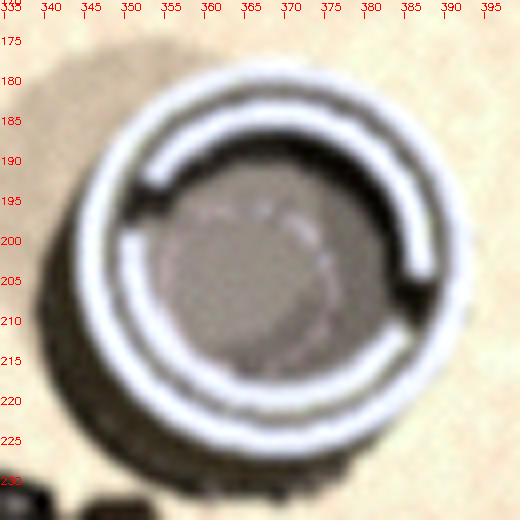

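```bash
python3 - <<'E'
from h import *
from scipy.optimize import least_squares
t=np.linspace(0,2*np.pi,720)
def ext(n,c,z,r):
    P=np.array([proj(n,(c[0]+r*np.cos(a),c[1]+r*np.sin(a),z)) for a in t]);return P[:,0].min(),P[:,0].max(),P[:,1].min(),P[:,1].max()
obs={'top':[(.148,.070,(343.4,392.4,177.5,226.8))],'side':[(.148,.070,(316.6,377.2,None,253))]}
for use in(('top',),('side',),('top','side')):
    def f(p):
        o=[]
        for n in use:
            for z,r,e in obs[n]:
                E=ext(n,p,z,r);o+=[a-b for a,b in zip(E,e) if b is not None]
        return o
    s=least_squares(f,[.574,-.025]);print(use,s.x.round(4),s.fun.round(2))
# notch directions
for n,u,v in(('top',351,194.5),('top',386.5,207),('side',346.5,214.5)):
    p=atz(n,u,v,.148);d=p[:2]-np.array([.574,-.0245]);print(n,p.round(4),np.hypot(*d),np.degrees(np.arctan2(d[1],d[0])))
print('cart',tri(('side',423.7,333.3),('top',450.9,183)),atz('side',423.7,333.3,.08),atz('top',450.9,183,.08))
print('yel',tri(('side',456,321),('top',448.7,158)),atz('side',456,321,.08),atz('top',448.7,158,.08))
E
```

```text
Traceback (most recent call last):
  File "h.py", line 17, in proj
    c=ctrl.calibration(n);T=np.array(c['T']);q=T[:3,:3].T@(np.array(p)-T[:3,3]);x,y=q[0]/q[2],q[1]/q[2];k=1+c['k1']*(x*x+y*y)
ValueError: time passes only in moves, steps and waits
```

```bash
sed -i "s/ctrl.calibration(n)/cal(n)/" h.py; cat >> h.py <<'E'
_c={}
def cal(n):
    if n not in _c:_c[n]=ctrl.calibration(n)
    return _c[n]
E
cat > fit.py <<'E'
from h import *
from scipy.optimize import least_squares
t=np.linspace(0,2*np.pi,720)
def ext(n,c,z,r):
    P=np.array([proj(n,(c[0]+r*np.cos(a),c[1]+r*np.sin(a),z)) for a in t]);return P[:,0].min(),P[:,0].max(),P[:,1].min(),P[:,1].max()
obs={'top':[(.148,.070,(343.4,392.4,177.5,226.8))],'side':[(.148,.070,(316.6,377.2,None,253))]}
for use in(('top',),('side',),('top','side')):
    def f(p):
        o=[]
        for n in use:
            for z,r,e in obs[n]:
                E=ext(n,p,z,r);o+=[a-b for a,b in zip(E,e) if b is not None]
        return o
    s=least_squares(f,[.574,-.025],diff_step=1e-3);print(use,s.x.round(4),s.fun.round(2))
for n,u,v in(('top',351,194.5),('top',386.5,207),('side',346.5,214.5)):
    p=atz(n,u,v,.148);d=p[:2]-np.array([.574,-.0245]);print(n,p.round(4),np.hypot(*d),np.degrees(np.arctan2(d[1],d[0])))
print('cart',tri(('side',423.7,333.3),('top',450.9,183)),atz('side',423.7,333.3,.08),atz('top',450.9,183,.08))
print('yel',tri(('side',456,321),('top',448.7,158)),atz('side',456,321,.08),atz('top',448.7,158,.08))
E
python3 fit.py
```

```text
('top',) [ 0.5732 -0.0207] [-0.53  0.53 -0.17  0.16]
('side',) [ 0.5741 -0.023 ] [-0.64  0.64 -0.08]
('top', 'side') [ 0.5739 -0.0217] [-0.19  0.86 -0.45 -0.13 -0.91  0.32 -0.51]
top [0.5948 0.0261 0.148 ] 0.05468881715795068 67.68480791280965
top [ 0.5581 -0.0721  0.148 ] 0.050167401573090166 -108.47310096103561
side [0.5928 0.0238 0.148 ] 0.051812897503042916 68.75865175892602
cart (array([ 0.63848802, -0.284786  ,  0.07553745]), np.float64(0.00028736103635355897)) [ 0.63622106 -0.28696446  0.08      ] [ 0.63773322 -0.28323609  0.08      ]
yel (array([ 0.71664407, -0.28320094,  0.07581999]), np.float64(0.00021396806981241936)) [ 0.71437117 -0.28528536  0.08      ] [ 0.7154128  -0.28165484  0.08      ]
```

>>> jog_arm(motion=[-5, 0, 0, 0, 0.6, -6.5, 3, 3, -8, 0.6, -6.5, 7, 6, -16, 0.6, -6.5, 11, 9, -24, 0.6, -6.5, 15, 12, -32, 0.6, -6.5, 19, 15.5, -40, 0.6, -6.5, 22.5, 19, -48, 0.6, -6.5, 26, 22, -56, 0.6])

```text
time_s: 11.0
tcp_pos: [0.5658, -0.1547, 0.2195]
ee_rot: [119.6, 89.4, 60.1]
ft_force: [0.9, 0.9, 0.6]
gripper_width: 0.0515
```

```bash
python3 - <<'E'
from h import *
rep();move([.637,-.285,.20],40)
E
```

```text
t 11.0 tcp [ 0.5658 -0.1547  0.2195] jaw 30.49 toolx [ 0.0048  0.0083 -1.    ] F [0.9 0.9 0.6] M [ 0.01 -0.02  0.02] w 0.0515 q7 [-16.7  27.9  45.4  85.2 -20.7  75.3  61.1]
shift cm [ 1.88 -0.49 14.85] twist -9.51
```

>>> jog_arm(motion=[0, -0.2, 4, -5, 0.6, 0.5, -0.3, 8.5, -10, 0.6, 1, -0.4, 13, -10, 0.6, 1.5, -0.5, 14.9, -10, 0.6, 1.9, -0.5, 14.9, -10, 0.6, 1.9, -0.5, 14.9, -10, 0.6])

```text
time_s: 11.6
tcp_pos: [0.6359, -0.2846, 0.1964]
ee_rot: [140.3, 89.3, 90.7]
ft_force: [0.3, -0.1, 0.1]
gripper_width: 0.0512
```

```bash
python3 - <<'E'
from h import *
rep();move([.637,-.285,.10],40)
E
```

```text
t 11.6 tcp [ 0.6359 -0.2846  0.1964] jaw 40.43 toolx [-2.000e-04  1.190e-02 -9.999e-01] F [ 0.3 -0.1  0.1] M [0.06 0.02 0.04] w 0.0512 q7 [  2.4  41.9  40.3  65.3 -26.4  81.7  79.4]
shift cm [ 9.64 -0.02  0.19] twist 0.43
```

>>> jog_arm(motion=[4, 0, 0.2, 0, 0.6, 8, 0, 0.2, 0, 0.6, 8, 0, 0.2, 0, 0.6])

```text
time_s: 11.9
tcp_pos: [0.6336, -0.2793, 0.1093]
ee_rot: [169.2, 88.6, 119.7]
ft_force: [-1.4, 0.5, -0.7]
gripper_width: 0.0514
```

```bash
python3 - <<'E'
from h import *
rep();move([.637,-.285,.069],40);snap('side','s5.png');crop('s5a.png','s5.png',370,250,490,380,5);snap('top','t5.png');crop('t5a.png','t5.png',400,130,500,240,5)
E
```

```text
t 11.9 tcp [ 0.6336 -0.2793  0.1093] jaw 40.53 toolx [-0.0121  0.0213 -0.9997] F [-1.4  0.5 -0.7] M [-0.03  0.06 -0.02] w 0.0514 q7 [  2.   45.5  38.5  71.8 -28.4  73.2  81.2]
shift cm [ 4.01 -0.13  0.75] twist 0.53
```

View pics/s5a.png

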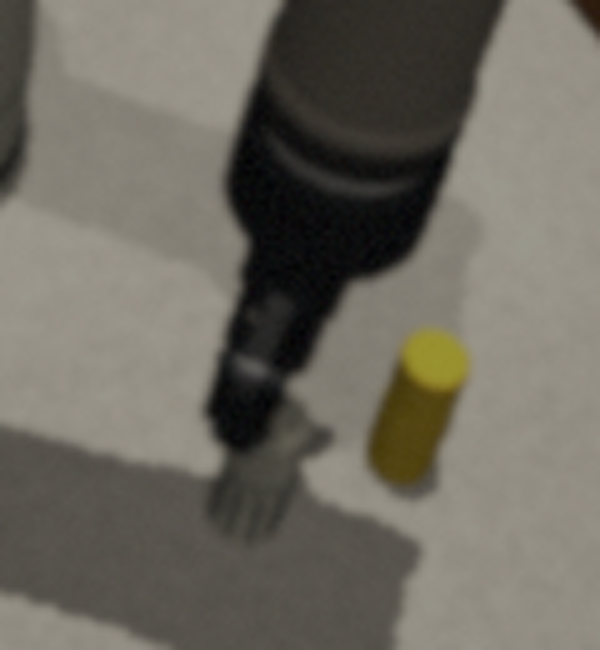

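View pics/t5a.png

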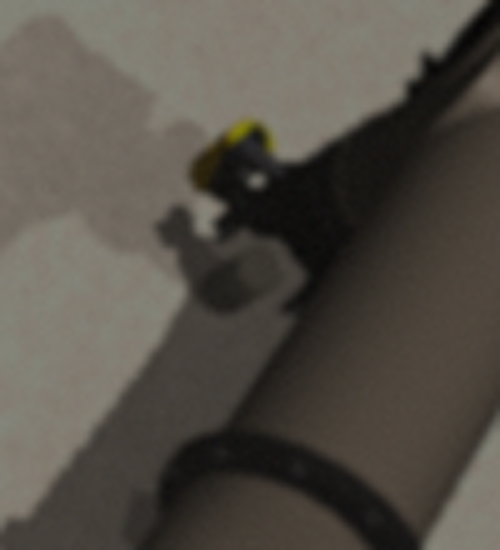

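>>> jog_arm(motion=[0, -0.1, 0.7, 0.5, 0.6, 1.3, -0.1, 0.75, 0.5, 0.6, 2.7, -0.1, 0.75, 0.5, 0.6, 4, -0.1, 0.75, 0.5, 0.6, 4, -0.1, 0.75, 0.5, 0.6, 4, -0.1, 0.75, 0.5, 0.6])

```text
time_s: 12.6
tcp_pos: [0.6408, -0.2884, 0.0752]
ee_rot: [151.6, 89.1, 101.7]
ft_force: [0.0, 0.8, -0.2]
gripper_width: 0.0512
```

```bash
python3 - <<'E'
from h import *
rep();move([.637,-.285,.069],40)
E
```

```text
t 12.6 tcp [ 0.6408 -0.2884  0.0752] jaw 40.04 toolx [-0.003   0.0146 -0.9999] F [ 0.   0.8 -0.2] M [-0.    0.03 -0.03] w 0.0512 q7 [  2.9  48.   37.8  72.3 -29.7  69.8  81.8]
shift cm [ 0.63 -0.08 -0.49] twist 0.04
```

>>> jog_arm(motion=[0.3, -0.1, -0.5, 0, 0.6, 0.6, -0.1, -0.5, 0, 0.6, 0.6, -0.1, -0.5, 0, 0.6, 0.6, -0.1, -0.5, 0, 0.6])

```text
time_s: 13.0
tcp_pos: [0.6369, -0.2851, 0.0695]
ee_rot: [150.2, 89.2, 100.2]
ft_force: [0.2, 0.1, 0.5]
gripper_width: 0.0511
```

```bash
python3 - <<'E'
from h import *
rep();move([.637,-.285,.069],40)
E
```

```text
t 13.0 tcp [ 0.6369 -0.2851  0.0695] jaw 40.04 toolx [-0.0026  0.0145 -0.9999] F [0.2 0.1 0.5] M [-0.03 -0.01 -0.02] w 0.0511 q7 [  2.5  47.8  37.8  73.7 -29.8  68.7  82. ]
shift cm [0.05 0.01 0.  ] twist 0.04
```

>>> jog_arm(motion=[0, 0, 0, 0, 0, 0, 0, 0, 0, 0, 0, 0, 0, 0, 0, 0, 0, 0, 0, 0], force=30)

```text
time_s: 13.4
tcp_pos: [0.6371, -0.2852, 0.0699]
ee_rot: [147.7, 89.2, 97.8]
ft_force: [0.4, -0.3, 2.4]
gripper_width: 0.0289
```

```bash
python3 - <<'E'
from h import *
rep();snap('side','s6.png');crop('s6a.png','s6.png',370,250,490,380,5)
E
```

```text
t 13.4 tcp [ 0.6371 -0.2852  0.0699] jaw 40.04 toolx [-0.0019  0.0142 -0.9999] F [ 0.4 -0.3  2.4] M [0.03 0.05 0.06] w 0.0289 q7 [  2.5  47.8  37.8  73.7 -29.8  68.7  82. ]
```

View pics/s6a.png

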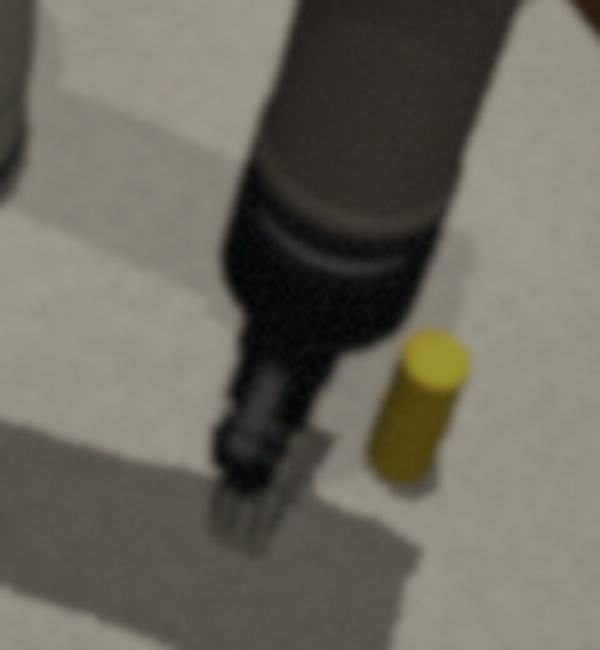

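>>> jog_arm(motion=[-1, 0, 0, 0, 0, -5, 0, 0, 0, 0, -9, 0, 0, 0, 0, -13, 0, 0, 0, 0, -17, 0, 0, 0, 0, -19.5, 0, 0, 0, 0, -19.5, 0, 0, 0, 0, -19.5, 0, 0, 0, 0], force=40)

```text
time_s: 14.25
tcp_pos: [0.6374, -0.2881, 0.2651]
ee_rot: [146.4, 89.2, 96.4]
ft_force: [-0.4, -0.7, -0.5]
gripper_width: 0.0289
```

```bash
python3 - <<'E'
from h import *
rep();move([.5745,-.0225,.26],40)
E
```

```text
t 14.25 tcp [ 0.6374 -0.2881  0.2651] jaw 40.03 toolx [-0.0016  0.0141 -0.9999] F [-0.4 -0.7 -0.5] M [-0.04 -0.01 -0.01] w 0.0289 q7 [  4.1  40.8  41.   57.  -26.   90.5  77.5]
shift cm [  0.89  12.27 -24.38] twist 0.03
```

>>> jog_arm(motion=[0.2, 2, -4, 0, 0, 0.3, 4, -8, 0, 0, 0.4, 6, -12, 0, 0, 0.5, 8, -16, 0, 0, 0.6, 10, -20, 0, 0, 0.8, 12.3, -24.4, 0, 0, 0.8, 12.3, -24.4, 0, 0, 0.8, 12.3, -24.4, 0, 0])

```text
time_s: 15.05
tcp_pos: [0.5733, -0.0189, 0.2586]
ee_rot: [162.7, 89.1, 113.0]
ft_force: [-0.2, -0.9, -0.8]
gripper_width: 0.029
```

```bash
python3 - <<'E'
from h import *
rep();move([.5745,-.0225,.26],40)
E
```

```text
t 15.05 tcp [ 0.5733 -0.0189  0.2586] jaw 40.34 toolx [-0.0063  0.0148 -0.9999] F [-0.2 -0.9 -0.8] M [-0.08  0.03  0.01] w 0.029 q7 [-28.9  24.4  42.9  83.  -17.4  79.6  55.1]
shift cm [-0.15 -0.14  0.35] twist 0.34
```

>>> jog_arm(motion=[0, -0.1, 0.3, 0, 0, 3, -0.1, 0.3, 0, 0, 6, -0.1, 0.35, 0, 0, 9, -0.1, 0.35, 0, 0, 11, -0.1, 0.35, 0, 0, 11.5, -0.1, 0.35, 0, 0, 11.5, -0.1, 0.35, 0, 0, 11.5, -0.1, 0.35, 0, 0])

```text
time_s: 15.85
tcp_pos: [0.5749, -0.0218, 0.1446]
ee_rot: [156.5, 89.2, 106.8]
ft_force: [0.4, -0.1, -0.5]
gripper_width: 0.0289
```

```bash
python3 - <<'E'
from h import *
rep();move([.5745,-.0225,.13],40)
E
```

```text
t 15.85 tcp [ 0.5749 -0.0218  0.1446] jaw 40.25 toolx [-0.0043  0.0142 -0.9999] F [ 0.4 -0.1 -0.5] M [-0.07 -0.01 -0.02] w 0.0289 q7 [-27.3  29.7  40.5  92.5 -21.5  65.9  58.8]
shift cm [ 1.46 -0.09  0.05] twist 0.25
```

>>> jog_arm(motion=[0.5, -0.1, 0, 0, 0, 1, -0.1, 0, 0, 0, 1.4, -0.1, 0, 0, 0, 1.6, -0.1, 0, 0, 0, 1.6, -0.1, 0, 0, 0])

```text
time_s: 16.35
tcp_pos: [0.5742, -0.0224, 0.1298]
ee_rot: [154.1, 89.1, 104.3]
ft_force: [-1.6, 0.6, 4.9]
gripper_width: 0.0289
```

```bash
python3 - <<'E'
from h import *
rep();snap('side','s7.png');crop('s7a.png','s7.png',290,120,400,300,4)
E
```

```text
t 16.35 tcp [ 0.5742 -0.0224  0.1298] jaw 40.26 toolx [-0.0037  0.0146 -0.9999] F [-1.6  0.6  4.9] M [0.01 0.54 0.03] w 0.0289 q7 [-26.9  30.5  40.1  93.7 -22.2  64.2  59.5]
```

View pics/s7a.png

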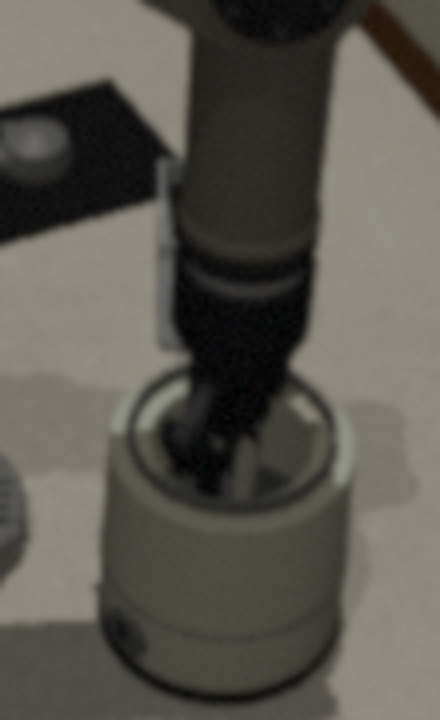

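>>> jog_arm(motion=[0, 0, 0, 0, 0.45, 0, 0, 0, 0, 0.45, 0, 0, 0, 0, 0.45, -1, 0, 0, 0, 0.45, -3, 0, 0, 0, 0.45, -6, 0, 0, 0, 0.45, -10, 0, 0, 0, 0.45, -10, 0, 0, 0, 0.45])

```text
time_s: 17.2
tcp_pos: [0.5782, -0.0253, 0.2365]
ee_rot: [107.0, 89.1, 57.2]
ft_force: [0.0, -0.9, 0.3]
gripper_width: 0.0381
```

```bash
python3 - <<'E'
from h import *
rep();move([.4227,.0949,.23],-20.2)
E
```

```text
t 17.2 tcp [ 0.5782 -0.0253  0.2365] jaw 40.24 toolx [ 0.0087  0.0136 -0.9999] F [ 0.  -0.9  0.3] M [-0.06 -0.05  0.01] w 0.0381 q7 [-28.3  25.2  42.7  85.2 -18.2  76.   56.3]
shift cm [  0.67  -4.12 -19.22] twist 60.44
```

>>> jog_arm(motion=[0.4, -1, -4, 8, 1, 0.4, -1.8, -8, 16, 1, 0.4, -2.6, -12, 24, 1, 0.5, -3.4, -16, 32, 1, 0.6, -4.1, -19.2, 40, 1, 0.6, -4.1, -19.2, 48, 1, 0.6, -4.1, -19.2, 56, 1, 0.6, -4.1, -19.2, 60, 1])

```text
time_s: 18.0
tcp_pos: [0.4225, 0.0953, 0.2309]
ee_rot: [169.1, 89.0, 59.2]
ft_force: [-0.1, -0.1, -1.1]
gripper_width: 0.0854
```

>>> jog_arm(motion=[0, 0, 0, 0, 1])

```text
time_s: 18.1
tcp_pos: [0.4223, 0.0954, 0.2311]
ee_rot: [169.5, 89.0, 59.6]
ft_force: [-0.7, -0.1, -0.5]
gripper_width: 0.0856
```

```bash
python3 - <<'E'
from h import *
rep();move([.4227,.0949,.11],-20.2);snap('side','s8.png');crop('s8a.png','s8.png',180,110,400,300,3.5);snap('top','t8.png');crop('t8a.png','t8.png',270,160,420,290,5)
E
```

```text
t 18.1 tcp [0.4223 0.0954 0.2311] jaw -19.95 toolx [ 0.0089  0.0152 -0.9998] F [-0.7 -0.1 -0.5] M [-0.01 -0.02  0.03] w 0.0856 q7 [-62.1   5.1  51.5 107.5  -5.1  68.7 -28.8]
shift cm [1.211e+01 1.000e-02 2.400e-01] twist 0.25
```

View pics/s8a.png

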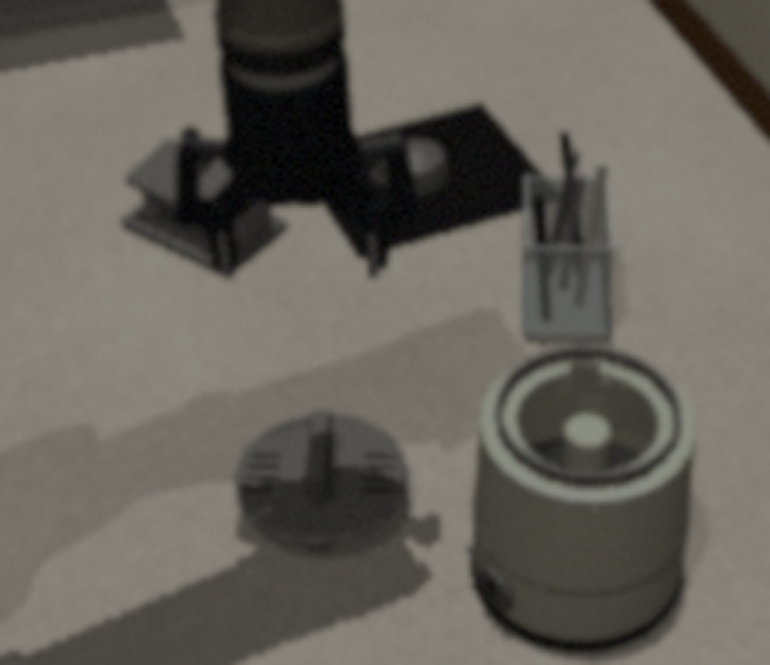

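View pics/t8a.png

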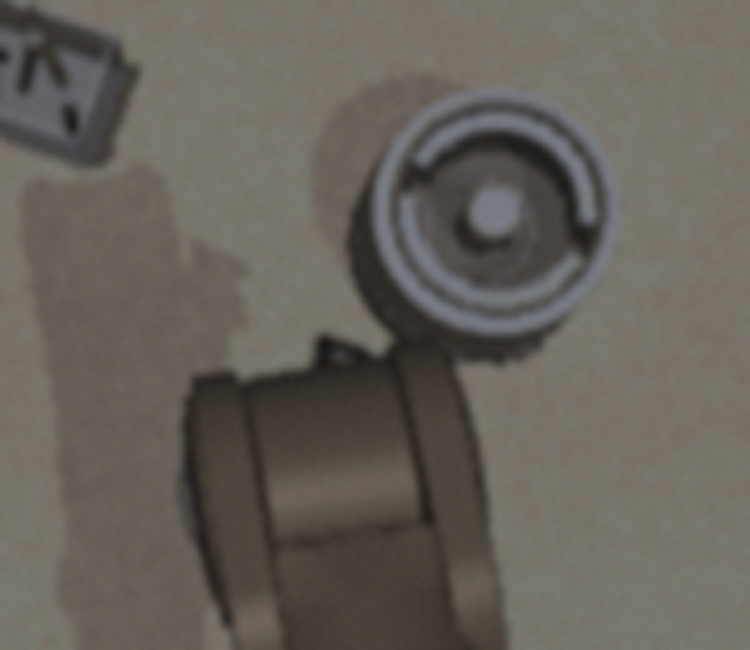

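>>> jog_arm(motion=[3, 0, 0.2, 0.2, 1, 6, 0, 0.2, 0.2, 1, 9, 0, 0.2, 0.2, 1, 11, 0, 0.2, 0.2, 1, 12, 0, 0.2, 0.2, 1, 12, 0, 0.2, 0.2, 1, 12, 0, 0.2, 0.2, 1])

```text
time_s: 18.9
tcp_pos: [0.4237, 0.0951, 0.1118]
ee_rot: [166.1, 88.9, 56.1]
ft_force: [-0.3, 0.3, -0.5]
gripper_width: 0.0857
```

```bash
python3 - <<'E'
from h import *
rep();move([.4229,.0950,.0566],-20.16)
E
```

```text
t 18.9 tcp [0.4237 0.0951 0.1118] jaw -20.05 toolx [ 0.0103  0.0153 -0.9998] F [-0.3  0.3 -0.5] M [ 0.    0.06 -0.01] w 0.0857 q7 [-56.   16.   49.3 117.2 -16.3  52.6 -18. ]
shift cm [ 5.51 -0.09  0.14] twist 0.11
```

>>> jog_arm(motion=[1, -0.1, 0.1, 0, 1, 2.5, -0.1, 0.1, 0, 1, 4, -0.1, 0.1, 0, 1, 5, -0.1, 0.1, 0, 1, 5, -0.1, 0.1, 0, 1, 5, -0.1, 0.1, 0, 1])

```text
time_s: 19.5
tcp_pos: [0.4232, 0.0953, 0.062]
ee_rot: [164.8, 88.9, 54.7]
ft_force: [0.2, 0.4, 0.5]
gripper_width: 0.0852
```

```bash
python3 - <<'E'
from h import *
rep();move([.4229,.0950,.0566],-20.16)
E
```

```text
t 19.5 tcp [0.4232 0.0953 0.062 ] jaw -20.05 toolx [ 0.0109  0.0154 -0.9998] F [0.2 0.4 0.5] M [-0.04  0.   -0.01] w 0.0852 q7 [-52.2  21.2  46.  120.1 -22.3  46.2 -12.7]
shift cm [ 0.54 -0.03  0.05] twist 0.11
```

>>> jog_arm(motion=[0.5, 0, 0.1, 0, 1, 0.5, 0, 0.1, 0, 1, 0.5, 0, 0.1, 0, 0, 0.5, 0, 0.1, 0, 0, 0.5, 0, 0.1, 0, 0, 0.5, 0, 0.1, 0, 0, 0.5, 0, 0.1, 0, 0], force=90)

```text
time_s: 20.2
tcp_pos: [0.423, 0.0944, 0.0571]
ee_rot: [165.0, 88.9, 54.9]
ft_force: [-2.9, -1.0, 12.5]
gripper_width: 0.013
```

```bash
python3 - <<'E'
from h import *
rep();snap('side','s9.png');crop('s9a.png','s9.png',180,150,400,300,3.5)
E
```

```text
t 20.2 tcp [0.423  0.0944 0.0571] jaw -20.05 toolx [ 0.0109  0.0155 -0.9998] F [-2.9 -1.  12.5] M [-0.11  0.75  0.03] w 0.013 q7 [-51.7  21.7  45.6 120.4 -22.9  45.6 -12. ]
```

View pics/s9a.png

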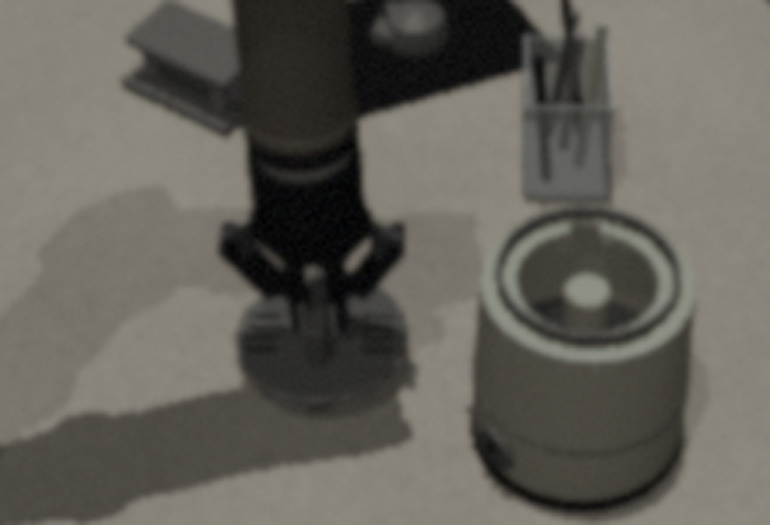

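>>> jog_arm(motion=[-1, 0, 0, 0, 0, -5, 0, 0, 0, 0, -9, 0, 0, 0, 0, -13, 0, 0, 0, 0, -17, 0, 0, 0, 0, -19.3, 0, 0, 0, 0, -19.3, 0, 0, 0, 0, -19.3, 0, 0, 0, 0])

```text
time_s: 21.05
tcp_pos: [0.4201, 0.0913, 0.2496]
ee_rot: [169.4, 88.9, 59.3]
ft_force: [0.1, 0.1, -3.9]
gripper_width: 0.0126
```

```bash
python3 - <<'E'
from h import *
rep();move([.5751,-.0265,.245],-19.9)
E
```

```text
t 21.05 tcp [0.4201 0.0913 0.2496] jaw -20.05 toolx [ 0.0094  0.0159 -0.9998] F [ 0.1  0.1 -3.9] M [-0.    0.05 -0.04] w 0.0126 q7 [-64.2   3.3  53.3 106.1  -3.7  71.2 -29.9]
shift cm [ 0.41 18.59  5.76] twist -0.15
```

>>> jog_arm(motion=[0.1, 4, 1.2, 0, 0, 0.2, 8, 2.5, 0, 0, 0.2, 12, 3.7, 0, 0, 0.3, 16, 5, 0, 0, 0.4, 18.6, 5.8, -0.2, 0, 0.4, 18.6, 5.8, -0.2, 0, 0.4, 18.6, 5.8, -0.2, 0])

```text
time_s: 21.75
tcp_pos: [0.5735, -0.0274, 0.2421]
ee_rot: [-172.0, 89.1, 78.1]
ft_force: [-0.3, 1.2, -3.8]
gripper_width: 0.0121
```

```bash
python3 - <<'E'
from h import *
rep();move([.5751,-.0265,.215],-19.9);snap('side','s10.png');crop('s10a.png','s10.png',280,110,410,300,4);
E
```

```text
t 21.75 tcp [ 0.5735 -0.0274  0.2421] jaw -19.99 toolx [ 0.0032  0.0154 -0.9999] F [-0.3  1.2 -3.8] M [-0.01  0.11 -0.08] w 0.0121 q7 [-34.9  27.9  54.3  85.3 -23.7  78.6   1. ]
shift cm [ 2.72  0.13 -0.1 ] twist -0.09
```

View pics/s10a.png

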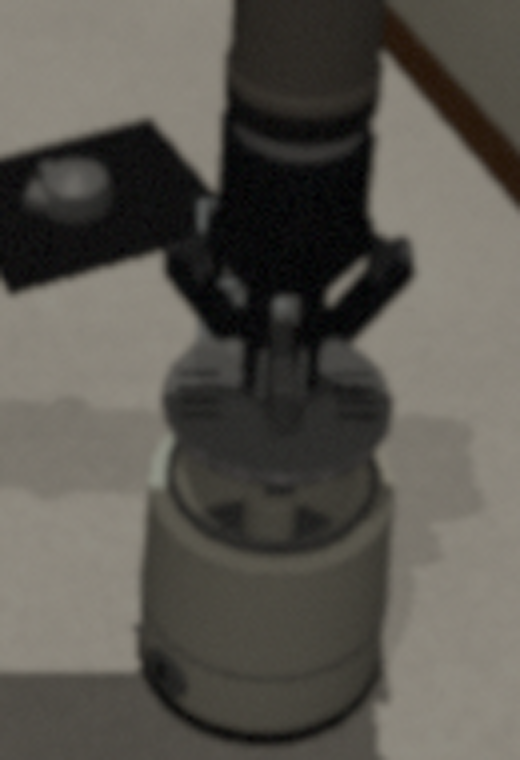

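>>> jog_arm(motion=[0, 0.1, -0.1, -0.1, 0, 1.2, 0.1, -0.1, -0.1, 0, 2.4, 0.1, -0.1, -0.1, 0, 3, 0.1, -0.1, -0.1, 0, 3, 0.1, -0.1, -0.1, 0, 3, 0.1, -0.1, -0.1, 0])

```text
time_s: 22.4
tcp_pos: [0.5748, -0.0251, 0.2127]
ee_rot: [-174.0, 89.0, 76.3]
ft_force: [0.4, 0.7, -2.5]
gripper_width: 0.0124
```

```bash
python3 - <<'E'
from h import *
rep();move([.5751,-.0265,.192],-19.9)
E
```

```text
t 22.4 tcp [ 0.5748 -0.0251  0.2127] jaw -19.77 toolx [ 0.004   0.0165 -0.9999] F [ 0.4  0.7 -2.5] M [-0.04  0.01 -0.01] w 0.0124 q7 [-34.7  29.2  53.5  87.9 -24.9  75.2   2. ]
shift cm [2.06 0.08 0.15] twist 0.13
```

>>> jog_arm(motion=[0.5, 0.1, 0.1, 0.1, 0, 1, 0.1, 0.1, 0.1, 0, 1.4, 0.1, 0.1, 0.1, 0, 1.8, 0.1, 0.1, 0.1, 0, 2, 0.1, 0.1, 0.1, 0, 2, 0.1, 0.1, 0.1, 0])

```text
time_s: 23.0
tcp_pos: [0.5753, -0.0261, 0.1928]
ee_rot: [-173.0, 89.0, 77.1]
ft_force: [-2.3, -0.5, -0.3]
gripper_width: 0.0124
```

```bash
python3 - <<'E'
from h import *
rep();move([.5751,-.0265,.192],-19.9)
E
```

```text
t 23.0 tcp [ 0.5753 -0.0261  0.1928] jaw -19.88 toolx [ 0.0038  0.0168 -0.9999] F [-2.3 -0.5 -0.3] M [0.05 0.18 0.02] w 0.0124 q7 [-34.3  30.2  52.9  89.5 -25.9  73.    2.8]
shift cm [ 0.08 -0.01  0.05] twist 0.02
```

>>> jog_arm(motion=[0.3, 0, 0, 0, 0, 0.7, 0, 0, 0, 0, 1.1, 0, 0, 0, 0, 1.5, 0, 0, 0, 0, 1.7, 0, 0, 0, 0, 1.7, 0, 0, 0, 0])

```text
time_s: 23.6
tcp_pos: [0.5755, -0.0262, 0.1829]
ee_rot: [-177.4, 88.8, 72.8]
ft_force: [-15.2, 4.0, 32.0]
gripper_width: 0.0126
```

```bash
python3 - <<'E'
from h import *
rep()
E
```

```text
t 23.6 tcp [ 0.5755 -0.0262  0.1829] jaw -19.86 toolx [ 0.0064  0.0205 -0.9998] F [-15.2   4.   32. ] M [0.59 2.94 0.03] w 0.0126 q7 [-34.   30.6  52.6  90.4 -26.6  71.7   3.4]
```

>>> jog_arm(motion=[0.5, 0, 0, 6, 0, 0.5, -0.05, 0, 13, 0, 0.5, -0.1, 0, 20, 0, 0.5, -0.15, 0, 27, 0, 0.5, -0.2, 0, 34, 0, 0.5, -0.2, 0, 41, 0, 0.5, -0.2, 0, 48, 0, 0.5, -0.2, 0, 50.5, 0])

```text
time_s: 24.4
tcp_pos: [0.5746, -0.0246, 0.1833]
ee_rot: [-132.1, 88.6, 67.8]
ft_force: [-10.9, 4.9, 26.1]
gripper_width: 0.0127
```

```bash
python3 - <<'E'
from h import *
rep()
E
```

```text
t 24.4 tcp [ 0.5746 -0.0246  0.1833] jaw -70.07 toolx [ 0.0089  0.0219 -0.9997] F [-10.9   4.9  26.1] M [0.25 2.04 1.52] w 0.0127 q7 [-40.2  35.6  64.8  90.9 -34.5  75.  -40.4]
```

>>> jog_arm(motion=[-0.2, 0, 0, 0, 0, -0.5, 0, 0, 0, 0, -0.7, 0, 0, 0, 0, -0.7, 0, 0, 0, 0])

```text
time_s: 24.8
tcp_pos: [0.5743, -0.0247, 0.1903]
ee_rot: [-131.1, 88.7, 68.8]
ft_force: [-3.6, 1.4, 2.7]
gripper_width: 0.0125
```

```bash
python3 - <<'E'
from h import *
rep()
E
```

```text
t 24.8 tcp [ 0.5743 -0.0247  0.1903] jaw -70.01 toolx [ 0.0084  0.0217 -0.9997] F [-3.6  1.4  2.7] M [-0.28  0.65  0.41] w 0.0125 q7 [-40.3  35.2  64.9  90.3 -34.   75.8 -40.8]
```

Test the lock with a gentle twist and pull before letting go.

>>> jog_arm(motion=[-0.2, 0, 0, -2, 0, -0.4, 0, 0, -3, 0, -0.4, 0, 0, -3, 0])

```text
time_s: 25.1
tcp_pos: [0.5737, -0.0248, 0.1908]
ee_rot: [-128.9, 88.8, 74.0]
ft_force: [5.5, -2.1, -24.7]
gripper_width: 0.0131
```

```bash
python3 - <<'E'
from h import *
rep()
E
```

```text
t 25.1 tcp [ 0.5737 -0.0248  0.1908] jaw -67.1 toolx [ 0.0059  0.0206 -0.9998] F [  5.5  -2.1 -24.7] M [-1.01 -1.49 -0.64] w 0.0131 q7 [-40.   34.8  64.2  90.2 -33.3  75.7 -38.4]
```

>>> jog_arm(motion=[0, 0, 0, 3, 0, 0, 0, 0, 3, 0, 0, 0, 0, 3, 0, 0, 0, 0, 3, 1, 0, 0, 0, 3, 1, 0, 0, 0, 3, 1, 0, 0, 0, 3, 1])

```text
time_s: 25.8
tcp_pos: [0.5742, -0.025, 0.192]
ee_rot: [-130.6, 88.7, 69.3]
ft_force: [0.1, -0.4, 0.5]
gripper_width: 0.0698
```

```bash
python3 - <<'E'
from h import *
rep();snap('side','s11.png');crop('s11a.png','s11.png',280,130,410,300,4)
E
```

```text
t 25.8 tcp [ 0.5742 -0.025   0.192 ] jaw -70.09 toolx [ 0.0079  0.0209 -0.9997] F [ 0.1 -0.4  0.5] M [-0.05  0.03  0.03] w 0.0698 q7 [-40.4  35.2  65.   90.2 -33.9  76.  -40.9]
```

View pics/s11a.png

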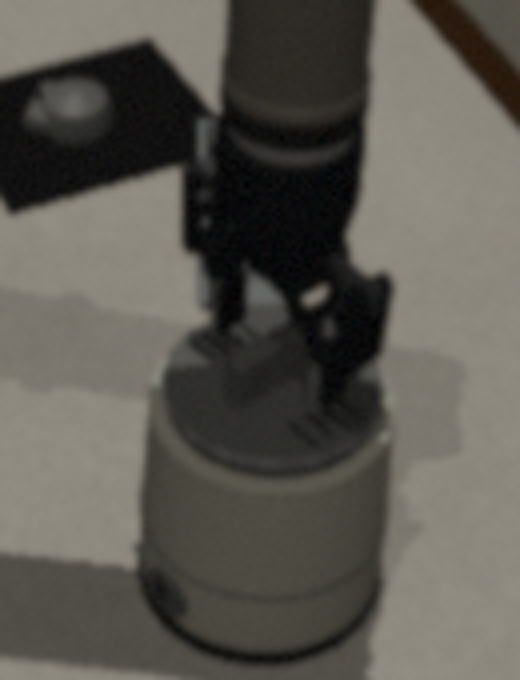

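Fingers clear on both sides of the bar. Lift off and retreat toward the base-left to see the lid.

>>> jog_arm(motion=[-2, 0, 0, 0, 1, -5, 0, 0, 0, 1, -9, 0, 0, 0, 1, -9, 0, 0, 0, 1])

```text
time_s: 26.25
tcp_pos: [0.5759, -0.0289, 0.2876]
ee_rot: [-153.1, 88.5, 46.7]
ft_force: [0.7, 0.2, 0.8]
gripper_width: 0.0851
```

```bash
python3 - <<'E'
from h import *
rep();move([.40,.16,.28])
E
```

```text
t 26.25 tcp [ 0.5759 -0.0289  0.2876] jaw -70.11 toolx [ 0.0178  0.0189 -0.9997] F [0.7 0.2 0.8] M [-0.1  -0.    0.02] w 0.0851 q7 [-40.7  31.1  67.9  81.2 -30.1  86.1 -44.2]
shift cm [  0.8  -23.73  10.14] twist 0
```

>>> jog_arm(motion=[0, 0, 0, -8, 1, 0, 0, 0, -16, 1, 0.2, -4, 1.7, -24, 1, 0.3, -8, 3.4, -32, 1, 0.4, -12, 5, -40, 1, 0.6, -16, 7, -40, 1, 0.8, -20, 9, -40, 1, 0.8, -23, 10, -40, 1])

```text
time_s: 27.05
tcp_pos: [0.4009, 0.1553, 0.2791]
ee_rot: [174.6, 88.5, 54.6]
ft_force: [-0.0, 0.3, -0.6]
gripper_width: 0.0853
```

>>> jog_arm(motion=[0, 0, 0, 0, 1, 0, 0, 0, 0, 1])

```text
time_s: 27.25
tcp_pos: [0.4002, 0.1559, 0.279]
ee_rot: [176.9, 88.5, 57.1]
ft_force: [-0.5, -0.6, -0.5]
gripper_width: 0.0853
```

```bash
sed -i 's/^en(.*//' /dev/null; python3 - <<'E'
from h import *
rep();snap('side','s12.png');snap('top','t12.png')
def en(n,f,b,s):
    im=cv2.imread('pics/'+f)[b[1]:b[3],b[0]:b[2]].astype(float)
    im=np.clip((im-im.min())/(np.percentile(im,97)-im.min())*255,0,255).astype(np.uint8)
    im=cv2.resize(im,None,fx=s,fy=s,interpolation=2);cv2.imwrite('pics/'+n,im)
A=np.hstack([cv2.imread('pics/s0.png')[200:255,315:385],cv2.imread('pics/s12.png')[200:255,315:385]])
B=np.hstack([cv2.imread('pics/t0.png')[172:232,340:400],cv2.imread('pics/t12.png')[172:232,340:400]])
cv2.imwrite('pics/cA.png',np.clip(2*cv2.resize(A,None,fx=5.6,fy=5.6,interpolation=2).astype(int),0,255))
cv2.imwrite('pics/cB.png',np.clip(2*cv2.resize(B,None,fx=6,fy=6,interpolation=2).astype(int),0,255))
E
```

```text
t 27.25 tcp [0.4002 0.1559 0.279 ] jaw -29.78 toolx [ 0.014   0.0217 -0.9997] F [-0.5 -0.6 -0.5] M [-0.04  0.03 -0.04] w 0.0853 q7 [-84.7   0.9  63.7 103.6  -1.8  74.8 -50.3]sed: couldn't edit /dev/null: not a regular file
[ WARN:0@3.641] global loadsave.cpp:1063 imwrite_ Unsupported depth image for selected encoder is fallbacked to CV_8U.
```

View pics/cA.png

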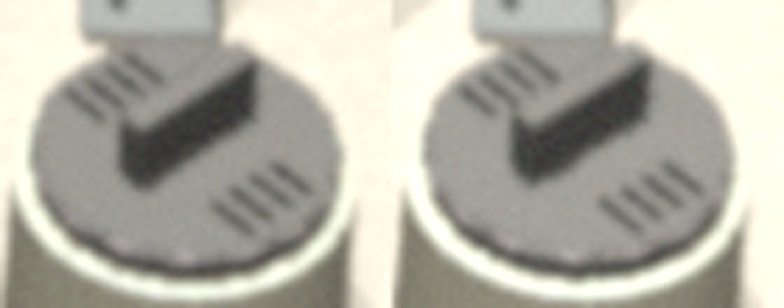

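View pics/cB.png

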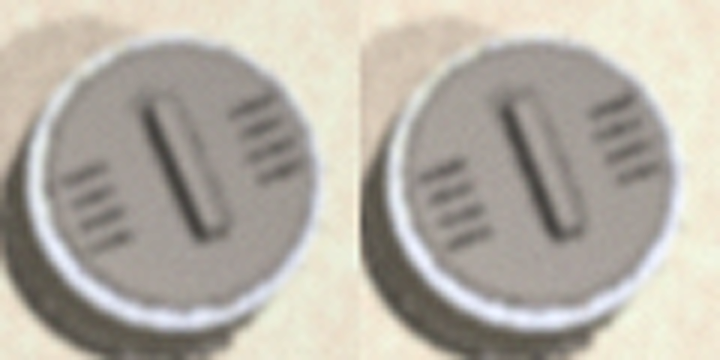

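View pics/t12.png

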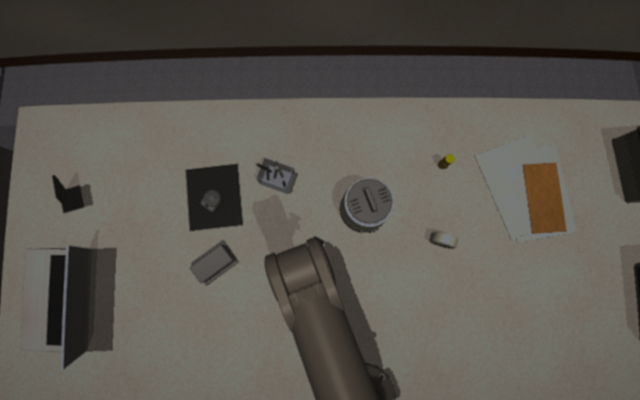

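```bash
python3 - <<'E'
from h import *
a=cv2.imread('pics/t0.png',0)[172:232,340:400].astype(np.float32);b=cv2.imread('pics/t12.png',0)[172:232,340:400].astype(np.float32)
c=(28.5,29)
W=[];m=np.zeros_like(a);cv2.circle(m,(28,29),20,1,-1)
for d in np.arange(-8,8.1,1):
    best=min(np.sum(m*(cv2.warpAffine(a,cv2.getRotationMatrix2D(c,d,1)+np.array([[0,0,x],[0,0,y]]),(60,60))-b)**2) for x in(-.5,0,.5) for y in(-.5,0,.5));W.append((best,d))
print(sorted(W)[:4])
E
```

```text
[(np.float32(11787.582), np.float64(-1.0)), (np.float32(12243.36), np.float64(-2.0)), (np.float32(14933.0), np.float64(0.0)), (np.float32(15751.936), np.float64(-3.0))]
```

Yaw is within about 1–2° of the original locked pose. Handing in.

```bash
python3 -c "
from plant import ctrl
print(ctrl.finish_job())"
```

```text
the job is handed in; nothing more can be done
None
```

The job is handed in after about 27 s of the 72 s allowed. The hand-in gives no verdict, so what follows rests on my own checks.

I pressed the lid down, turned it 50° anticlockwise, and laid it grip-up on the desk. I then stood the white cartridge in the ring and put the lid back into its notches. Finally I pressed it, turned it 50° clockwise, and released it.

**Lid locked:** With the fingers still on it, it held against a 25 N upward pull. After release, both camera views show it at the same place and height as at the start. Its angle is within about 1–2° of the original locked angle, against a tolerance of 8°.

**Cartridge:** It touched down at the height of the pot floor. Before closing, both views showed it standing upright and centred in the mouth. It can't be seen under the lid now.

**Other things on the desk:** The clock, mouse, hole punch, pen cup and the yellow look-alike appear unmoved in the last top picture. That is a look by eye, not a measurement.

**Disagreements:** Camera and arm estimates of the mouth centre differed by about 2–3 mm. I therefore put the lid back using the arm pose recorded when I lifted it out. During the lock test the gripper gave about 3° in twist, either play in the lid or slip in the grip, and I did not find out which.

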